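Spot-mark three hole positions on a sanding disc in the shop's x-y marking jig

ROBOT

A 7-joint arm with a two-finger parallel gripper is mounted at the origin on the work surface. World frame = base frame: x ahead of the robot, y to its left, z up, the work surface at z = 0. Lengths are in m, angles in rad, forces in N, time in s.
With the tool pointing down it reaches from about 0.35 to 0.9 m from the base axis. Payload 8.1 kg.
Tool frame: the origin (TCP) lies between the finger pads; the fingertips stand 11 mm ahead of it and the grasp point (between the pads) lies 8 mm behind it (r.tips_ahead is the distance from the TCP to the fingertips, in m); x points along the fingers, y is the direction in which the jaws open and shut, and the axes are right-handed (so a half turn about x gives the same grasp; the last joint's range is limited). The gripper opens to 92 mm and grips with 3 to 60 N. Pads are 19 mm wide; open, the fingers measure 130 mm over their backs; the gripper's body (75 mm by 190 mm) begins 47 mm behind the grasp point.
Start: joints at [-1.434, 0.434, 0.025, 1.573, -0.012, 1.134, -0.075], TCP at [0.148, 0.607, 0.238] pointing down, gripper open.
Joint ranges: [-2.62, 2.62], [-0.44, 2.09], [-1.27, 1.32], [0.08, 2.57], [-1.32, 4.46], [0.12, 2], [-2.74, 2.74]. Speed limits (rad/s): [2.22, 2.22, 3.01, 3.01, 3.14, 3.14, 3.14].

INTERFACE

Orientations are given as a 3x3 rotation matrix whose columns are the frame's x, y, z axes.
In Python, from workcell import r, read_camera, workorder gives the robot as it stands. The module is installed in compiled form; this text tells all that it offers.
- The arm moves only by the tool apply_moves, never from a script. Its argument "moves" is a list of rows, each an object with "dp": the shift along the tool's x, y, z in mm, a list of three; "twist": the turn, a rotation vector about the tool's x, y, z in degrees, a list of three; "gripper": the closure in counts, from 0 (fully open) to 255 (shut). In form: [{"dp": [tx, ty, tz], "twist": [ax, ay, az], "gripper": gripper}, ...]. A call has 1 to 20 rows; each row is the pose to reach, as a shift and turn from the pose commanded when the call began, along the tool's axes at that moment; what a row does not reach only later rows make up. A row lasts 1/12 s, in which the tool goes at most 41.7 mm and 7.16 degrees, less where a joint would pass 70% of its speed; a pose out of reach is approached as far as the arm can. A call with a gripper value outside its range is refused whole. The fingers move at their own pace and stop on an object; the grip force is fixed at half the most. Time passes only in rows, so rows that repeat a pose let the fingers close. It gives the time, the measured TCP pose, the force and the opening at its end, in the units of the state.
- r.state(): the state, without advancing time (a new reading comes with each control period).
- read_camera(name): name is "side" or "top" or "wrist"; returns a dict with "frame" (384x512x3 uint8, blue, green, red), "K" (3x3 intrinsics, pixels), "position" and "attitude" of the camera in the world; the wrist camera has in their place "mount" (4x4, takes a point from camera to tool coordinates, whose origin is the TCP and whose axes are the tool frame's). Camera axes: x right, y up, looking along -z (the intrinsics and any distortion apply to the point x, -y, -z); pixel columns grow to the right and rows downward; lengths in m; the calibration is good to about 2 mm. A picture is of the moment at which its call begins: read the wrist's pose just before it. There is no depth.
- workorder.finish_job(): hands the job in, once; it reports no verdict.
The state is a dict: "time": time; "joint_pos": joint angles; "dq": joint speeds; "tau": joint torques, N m; "ee_pos": TCP position; "tool_rot": TCP orientation; "wrist_force": force on the tool from outside, world axes, zero at the start; "torque": the same for the moment, N m; "opening": finger opening in m.
Only numpy, scipy, OpenCV 4.12 (cv2) and the standard library are available. Lean on these libraries where they do the work, as an engineer would, in place of code of your own. Each camera call takes 0.05 s, during which the arm holds its last target.

TASK

In the marking jig, push the sliding carriage about by its finger well so that the ring, then the square, then the cross on the sanding disc comes to stand centred under the fixed pointer, and at each of them press the pointer's cap down by feel until its tip bears firmly on the disc (about 12 N at the tip; more than 25 N spoils the disc), hold it a moment and let it spring back up. Never press the tip onto the disc away from a mark. Finish with the carriage at rest, the cross still under the raised pointer, and the other things on the counter left where they stand.

Things in the scene. Friction and masses are not known exactly. Their poses are not given: they have to be found in the camera images.
- jig: The grey marking jig, fixed, turned up to 0.25 rad. Origin on the counter under the pointer; x along the lower slide, y along the upper slide, z up. A grey arm (18 mm wide in x, 110 to 145 mm above the counter) holds the pointer; it runs along y from -15 mm to a 145 mm high column at y 170 to 210 mm. The 300 x 475 mm base reaches y = -260 mm.
- cap_top (a point): Middle of the flat top of the pointer's black push cap, 40 mm round, 14 mm thick, on a vertical steel stem, 220 mm above the counter when up. The pointer moves only straight down and springs back; its tip is on the same vertical line, so a mark is under the pointer when it has the cap's x and y. Axes as the jig's.
- pointer (a joint): Downward travel of the cap, m: 0 up, at most 0.06. The tip is screwed out by an unknown amount: it meets the disc after 10 to 35 mm of travel. The return spring pushes back 2 to 5 N on the way. After contact a buffer spring in the stem yields 1.5 N per mm above 3 N (used up at 30 N): tip force = push less about 4 N.
- disc: The sanding disc: stiff, 150 mm round, 16 mm thick, reddish brown, clamped at any angle on the carriage; origin at the middle of its underside, its top 68 mm above the counter. Three marks are printed on top in the same pale ink; they differ in shape only.
- mark_ring (a point): Centre of the printed ring (22 mm outside, outline 4 mm wide) on the disc's top face, 42 mm from its middle.
- mark_square (a point): Centre of the printed square outline (21 mm wide) on the disc's top face, 38 mm from its middle.
- mark_cross (a point): Centre of the printed cross (two bars 26 by 5 mm) on the disc's top face, 34 mm from its middle.
- well (a point): Middle of the floor of the finger well: a square black open box fixed on the carriage, 60 x 60 mm inside, walls 20 mm, 40 mm deep, floor 52 mm and rim 92 mm above the counter, 190 mm from the disc's middle along the jig's -y; axes as the jig's. Shut fingers in it push the carriage by any wall, freely along both slides at once. Each slide has about 3.5 N of dry friction and stays where left.
- saddle (a joint): Position of the lower slide along the jig's x, m, -0.055 to 0.055; at 0 the middle of the disc is level with the pointer in x.
- carriage (a joint): Position of the upper slide along the jig's y, m, -0.055 to 0.055; at 0 the middle of the disc is level with the pointer in y.
- sanding_block: Cork sanding block, 120 x 65 x 35 mm, loose on the counter, origin under its middle. A bystander.
- paste_tin: Closed round tin, 80 mm across, 100 mm tall, loose and upright, origin under its middle. A bystander.
- grinding_wheel: Grey grinding wheel, 125 mm across, 20 mm thick, lying loose, origin under its middle. A bystander.
- brush: Hand brush lying loose on the counter, origin under its middle. A bystander.

How it is judged:
On the way, in this order (a step that is already met when the one before it is completed fails the run):
1. the pointer's tip bears on the disc with at least 6 N, within 4 mm of the middle of the ring (horizontal distance between cap_top and mark_ring below 0.004 m and contact force between pointer and disc above 6 N), for 0.2 s.
2. the same at the square (horizontal distance between cap_top and mark_square below 0.004 m and contact force between pointer and disc above 6 N), for 0.2 s.
3. the same at the cross (horizontal distance between cap_top and mark_cross below 0.004 m and contact force between pointer and disc above 6 N), for 0.2 s.
At the end, for the whole second after the job is handed in: the cross is within 4 mm of the pointer's axis, the pointer is up (cap within 3 mm of its rest) and the carriage is at rest (horizontal distance between cap_top and mark_cross below 0.004 m and value of joint pointer below 0.003 m and velocity of joint saddle between -0.005 and 0.005 m/s and velocity of joint carriage between -0.005 and 0.005 m/s); the robot touches nothing.
It fails at once if the tip presses on the disc with more than 25 N (contact force between pointer and disc above 25 N).
It fails at once if the tip presses on the disc (over 2 N) more than 8 mm from every mark (contact force between pointer and disc above 2 N and horizontal distance between cap_top and mark_ring above 0.008 m and horizontal distance between cap_top and mark_square above 0.008 m and horizontal distance between cap_top and mark_cross above 0.008 m).
It fails at once if a bystander is moved by more than 20 mm (distance of any of sanding_block, paste_tin, grinding_wheel, brush from where it was at the start of the episode above 0.02 m).
It also fails if it takes over 72 s, if anything falls off the work surface, if the arm or the gripper's body presses on something with over 40 N, if the wrist force passes 120 N, or if a joint passes its speed limit or range.

## Working session

There is one attempt and no reset: what is moved stays moved. The work goes in short steps, Python scripts to look and compute and a tool call to move; the robot and the scene stay as the last step left them, time stands still between calls to the robot, and variables do not carry over. Pictures are saved under pics/ and viewed, and the job is handed in when it is done.

Besides the shell and the picture viewer there is one more tool, called after "Call:" as a command line: name --argument value ..., lists and objects as JSON in quotes. apply_moves: Moves the arm, as the interface text tells. Its arguments: {"type":"object","properties":{"moves":{"type":"array"}},"required":["moves"]}

```bash
ls; mkdir -p pics
python3 - <<'E'
from workcell import r, read_camera
import cv2,numpy as np
np.set_printoptions(precision=4,suppress=True)
s=r.state()
print(s['time'],s['ee_pos'],s['tool_rot'],s['wrist_force'],s['opening'],r.tips_ahead)
import pickle
d={}
for n in ['side','top','wrist']:
    c=read_camera(n); cv2.imwrite(f'pics/{n}0.png',c['frame']); d[n]=c
    print(n,{k:v for k,v in c.items() if k!='frame'})
d['state']=s
pickle.dump(d,open('cams0.pkl','wb'))
E
```

```text
pics
0.0 [0.1484 0.6066 0.2369] [[-0.0002  0.2376  0.9714]
 [-0.0016  0.9714 -0.2376]
 [-1.     -0.0016  0.0002]] [0.2556 0.5147 0.3423] 0.09164864684633767 0.011
side {'K': array([[455.7747,   0.    , 260.7555],
       [  0.    , 455.7747, 191.9244],
       [  0.    ,   0.    ,   1.    ]]), 'position': array([-0.1445, -0.85  ,  0.9659]), 'attitude': array([[ 0.7875,  0.3673, -0.4949],
       [-0.6163,  0.4682, -0.6332],
       [-0.0009,  0.8037,  0.595 ]])}
top {'K': array([[361.5354,   0.    , 253.8193],
       [  0.    , 361.5354, 195.8666],
       [  0.    ,   0.    ,   1.    ]]), 'position': array([ 0.43  , -0.0063,  1.4461]), 'attitude': array([[ 0.0145,  0.9979, -0.0624],
       [-0.9999,  0.0141, -0.0071],
       [-0.0062,  0.0625,  0.998 ]])}
wrist {'K': array([[309.8545,   0.    , 253.4379],
       [  0.    , 309.8545, 192.6771],
       [  0.    ,   0.    ,   1.    ]]), 'mount': array([[-0.0007,  0.2953, -0.9554, -0.1478],
       [ 1.    , -0.0007, -0.0009,  0.0006],
       [-0.0009, -0.9554, -0.2953, -0.0803],
       [ 0.    ,  0.    ,  0.    ,  1.    ]])}
```

View pics/top0.png

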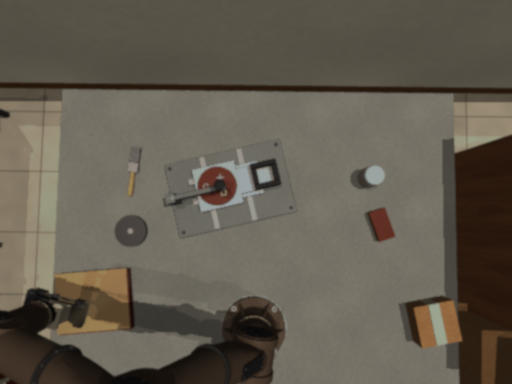

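View pics/side0.png

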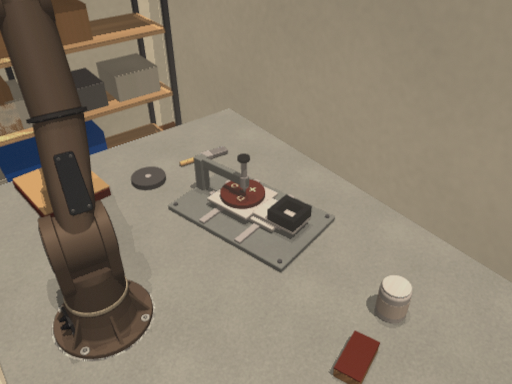

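View pics/wrist0.png

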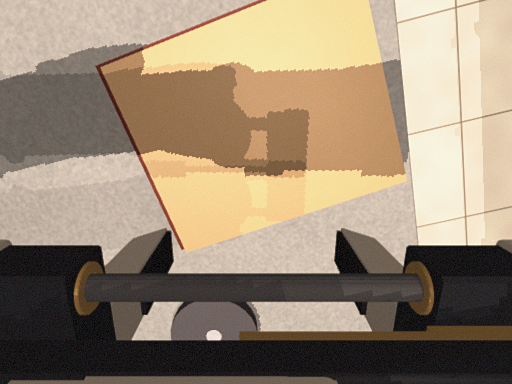

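```bash
cat > h.py <<'E'
import numpy as np,cv2,pickle
np.set_printoptions(precision=4,suppress=True)
def campose(c,s=None):
    if 'mount' in c:
        M=np.eye(4);M[:3,:3]=s['tool_rot'];M[:3,3]=s['ee_pos'];T=M@c['mount'];return T[:3,:3],T[:3,3]
    return c['attitude'],c['position']
def ray(c,uv,s=None):
    R,p=campose(c,s);K=c['K'];u,v=uv
    d=R@np.array([(u-K[0,2])/K[0,0],-(v-K[1,2])/K[1,1],-1]);return p,d/np.linalg.norm(d)
def plane(c,uv,z,s=None):
    p,d=ray(c,uv,s);return p+d*(z-p[2])/d[2]
def proj(c,P,s=None):
    R,p=campose(c,s);q=R.T@(np.asarray(P)-p);K=c['K']
    return np.array([K[0,2]+K[0,0]*q[0]/-q[2],K[1,2]-K[1,1]*q[1]/-q[2]])
def tri(rs):
    A=np.zeros((3,3));b=np.zeros(3)
    for p,d in rs:
        N=np.eye(3)-np.outer(d,d);A+=N;b+=N@p
    return np.linalg.solve(A,b)
def crop(f,x0,y0,x1,y1,k,name): cv2.imwrite(name,cv2.resize(f[y0:y1,x0:x1],None,fx=k,fy=k,interpolation=cv2.INTER_CUBIC))
E
python3 - <<'E'
from h import *
d=pickle.load(open('cams0.pkl','rb'))
crop(d['top']['frame'],155,130,305,242,5,'pics/top0c.png')
crop(d['side']['frame'],165,140,340,270,4,'pics/side0c.png')
print(plane(d['top'],(217,186),.068),plane(d['top'],(265,175),.092),plane(d['top'],(220,185),.22))
E
```

```text
[0.552  0.1449 0.068 ] [ 0.594  -0.0377  0.092 ] [0.5421 0.1181 0.22  ]
```

View pics/top0c.png

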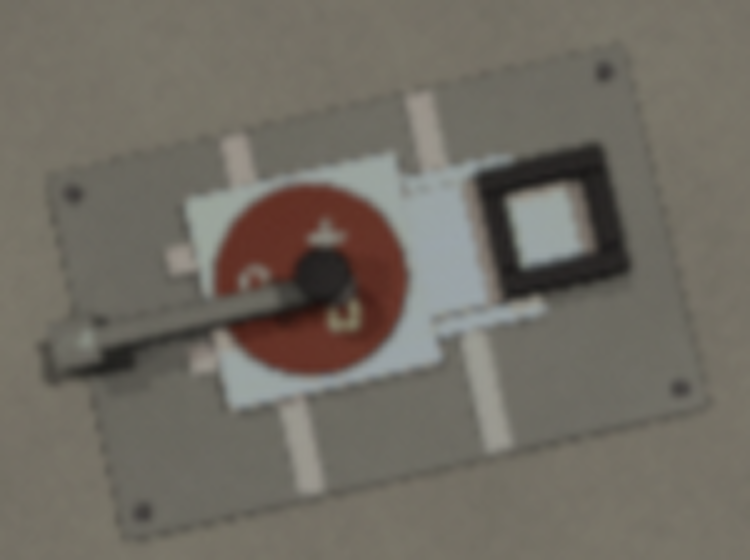

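View pics/side0c.png

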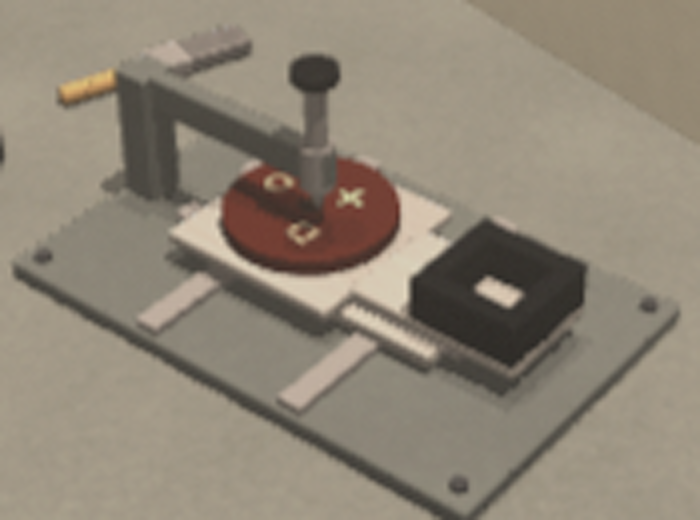

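```bash
cat >> h.py <<'E'
def move(s,T,ang):
    """dp (mm), twist (deg) to put tool at world T with tool x down and tool z at world yaw ang(rad)"""
    R=s['tool_rot'];dp=R.T@(np.asarray(T)-s['ee_pos'])*1000
    z=np.array([np.cos(ang),np.sin(ang),0]);x=np.array([0,0,-1.]);G=np.c_[x,np.cross(z,x),z]
    tw=np.degrees(cv2.Rodrigues(R.T@G)[0].ravel());return dp,tw
E
python3 - <<'E'
from h import *
d=pickle.load(open('cams0.pkl','rb'));t=d['top'];s=d['state']
c=lambda x,y:(155+x/5-.4,130+y/5-.4)
# base corners in crop, base plate z ~ .012
q=[plane(t,c(*p),.01)for p in[(50,178),(620,43),(710,407),(125,540)]]
print(q,[np.linalg.norm(q[i]-q[(i+1)%4]) for i in range(4)])
e=q[1]-q[0];e2=q[2]-q[3];print(np.arctan2(-e[0],e[1])+0, np.arctan2(e[0],-e[1]),np.arctan2(e2[0],-e2[1]))
ct=tri([ray(t,c(324,275)),ray(d['side'],(165+315/4,140+70/4))]);print('cap',ct)
print('cap plane',plane(t,c(324,275),.22))
E
```

```text
[array([0.6379, 0.3632, 0.01  ]), array([ 0.7533, -0.0924,  0.01  ]), array([ 0.462 , -0.1667,  0.01  ]), array([0.3502, 0.2951, 0.01  ])] [np.float64(0.4699336091847034), np.float64(0.30066331143198216), np.float64(0.47514604196422183), np.float64(0.29559924784643343)]
-2.8933115687269897 0.24828108486280365 0.23754483326097722
cap [0.545  0.1195 0.2176]
cap plane [0.5434 0.1202 0.22  ]
```

Run:
```python
from h import *
from workcell import r
print(move(r.state(),(.459,.0475,.275),.243))
```

```text
(array([ -37.2552, -469.4886,  434.5609]), array([-27.6667,  -0.0088,   0.0662]))
```

Call:
apply_moves --moves '[{"dp": [-37,-469,435],"twist": [-27.7,0,0],"gripper": 0},{"dp": [-37,-469,435],"twist": [-27.7,0,0],"gripper": 0},{"dp": [-37,-469,435],"twist": [-27.7,0,0],"gripper": 0},{"dp": [-37,-469,435],"twist": [-27.7,0,0],"gripper": 0},{"dp": [-37,-469,435],"twist": [-27.7,0,0],"gripper": 0},{"dp": [-37,-469,435],"twist": [-27.7,0,0],"gripper": 0},{"dp": [-37,-469,435],"twist": [-27.7,0,0],"gripper": 0},{"dp": [-37,-469,435],"twist": [-27.7,0,0],"gripper": 0},{"dp": [-37,-469,435],"twist": [-27.7,0,0],"gripper": 0},{"dp": [-37,-469,435],"twist": [-27.7,0,0],"gripper": 0},{"dp": [-37,-469,435],"twist": [-27.7,0,0],"gripper": 0},{"dp": [-37,-469,435],"twist": [-27.7,0,0],"gripper": 0},{"dp": [-37,-469,435],"twist": [-27.7,0,0],"gripper": 0},{"dp": [-37,-469,435],"twist": [-27.7,0,0],"gripper": 0},{"dp": [-37,-469,435],"twist": [-27.7,0,0],"gripper": 0},{"dp": [-37,-469,435],"twist": [-27.7,0,0],"gripper": 0},{"dp": [-37,-469,435],"twist": [-27.7,0,0],"gripper": 0},{"dp": [-37,-469,435],"twist": [-27.7,0,0],"gripper": 0},{"dp": [-37,-469,435],"twist": [-27.7,0,0],"gripper": 0},{"dp": [-37,-469,435],"twist": [-27.7,0,0],"gripper": 0}]'

```text
time: 1.82
ee_pos: [0.4589, 0.0495, 0.2745]
tool_rot: [[-0.001, -0.243, 0.97], [0.0, 0.97, 0.243], [-1.0, 0.0, -0.001]]
wrist_force: [-0.4, 1.1, 0.4]
opening: 0.092
```

```bash
cat > snap.py <<'E'
import sys
from h import *
from workcell import r, read_camera
n=sys.argv[1]
s=r.state();c=read_camera('wrist')
pickle.dump((s,c),open(n+'.pkl','wb'));cv2.imwrite(f'pics/{n}.png',c['frame'])
print(s['time'],s['ee_pos'],s['tool_rot'][:,2],s['wrist_force'],abs(s['dq']).max(),s['opening'])
E
python3 snap.py A
```

```text
1.8167 [0.4589 0.0495 0.2745] [ 0.9699  0.2434 -0.0006] [-0.4054  1.0668  0.3783] 0.00474896427465277 0.0920337324812896
```

View pics/A.png

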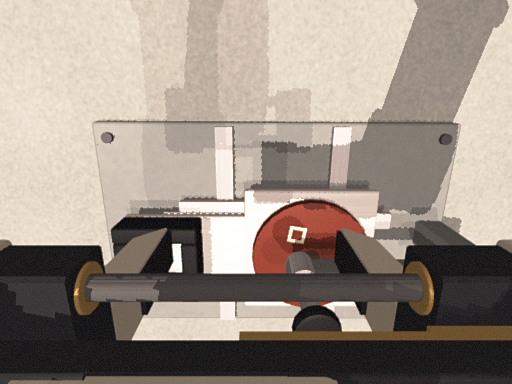

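Call:
apply_moves --moves '[{"dp": [0,-40,35],"twist": [0,0,0],"gripper": 255},{"dp": [0,-50,70],"twist": [0,0,0],"gripper": 255},{"dp": [0,-50,105],"twist": [0,0,0],"gripper": 255},{"dp": [0,-50,140],"twist": [0,0,0],"gripper": 255},{"dp": [0,-50,140],"twist": [0,0,0],"gripper": 255},{"dp": [0,-50,140],"twist": [0,0,0],"gripper": 255},{"dp": [0,-50,140],"twist": [0,0,0],"gripper": 255}]'

```text
time: 2.45
ee_pos: [0.6068, 0.0341, 0.2742]
tool_rot: [[-0.001, -0.242, 0.97], [-0.0, 0.97, 0.242], [-1.0, 0.0, -0.001]]
wrist_force: [-0.9, -0.0, 1.1]
opening: 0.05
```

```bash
python3 snap.py B
```

```text
2.45 [0.6068 0.0341 0.2742] [ 0.9702  0.2423 -0.0015] [-0.8836 -0.0478  1.1428] 0.029033939368581223 0.04995118666817523
```

View pics/B.png

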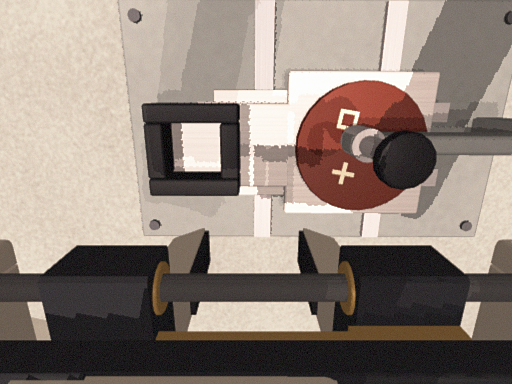

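```bash
cat >> h.py <<'E'
def J(P,P0,th):
    d=np.asarray(P)-np.asarray(P0);c,s_=np.cos(th),np.sin(th)
    return np.array([c*d[0]+s_*d[1],-s_*d[0]+c*d[1]])*1000
E
python3 - <<'E'
from h import *
s,c=pickle.load(open('B.pkl','rb'));f=c['frame'].astype(int)
b,g,rr=f[...,0],f[...,1],f[...,2]
crop(c['frame'],280,60,460,230,4,'pics/Bc.png')
# red disc: convex hull ellipse
m=((rr>60)&(rr>2*g)).astype(np.uint8);m[230:]=0
cs,_=cv2.findContours(m,cv2.RETR_EXTERNAL,cv2.CHAIN_APPROX_NONE);k=max(cs,key=cv2.contourArea)
print('red',cv2.boundingRect(k))
# pale marks within disc hull
pm=((g>150)&(b>110)).astype(np.uint8)
hull=cv2.convexHull(k);hm=np.zeros_like(m);cv2.fillConvexPoly(hm,hull,1);hm=cv2.erode(hm,np.ones((5,5)))
n,l,st,ce=cv2.connectedComponentsWithStats(pm*hm)
for i in range(1,n):
    if st[i,4]>15: x,y,w,h=st[i,:4];print(st[i],ce[i],(x+(w-1)/2,y+(h-1)/2),plane(c,(x+(w-1)/2,y+(h-1)/2),.068,s),plane(c,ce[i],.068,s))
dk=((rr<45)&(g<45)&(b<45)).astype(np.uint8);dk[225:]=0
n,l,st,ce=cv2.connectedComponentsWithStats(dk)
for i in range(1,n):
    if st[i,4]>100: print('dark',st[i],ce[i],plane(c,ce[i],.22,s))
E
```

```text
red (297, 81, 130, 128)
[337 109  23  21 211] [346.9573 117.4882] (np.float64(348.0), np.float64(119.0)) [0.5261 0.1235 0.068 ] [0.5248 0.1218 0.068 ]
[352 129  26  27 253] [361.4348 139.336 ] (np.float64(364.5), np.float64(142.0)) [0.5457 0.1501 0.068 ] [0.5437 0.1457 0.068 ]
[332 162  22  22 168] [342.6369 172.6964] (np.float64(342.5), np.float64(172.5)) [0.5856 0.1374 0.068 ] [0.5858 0.1377 0.068 ]
dark [ 145  103   95   92 1708] [191.6019 150.493 ] [ 0.5714 -0.0157  0.22  ]
dark [ 373  130   63   59 2207] [406.459  160.3308] [0.5433 0.1234 0.22  ]
```

View pics/Bc.png

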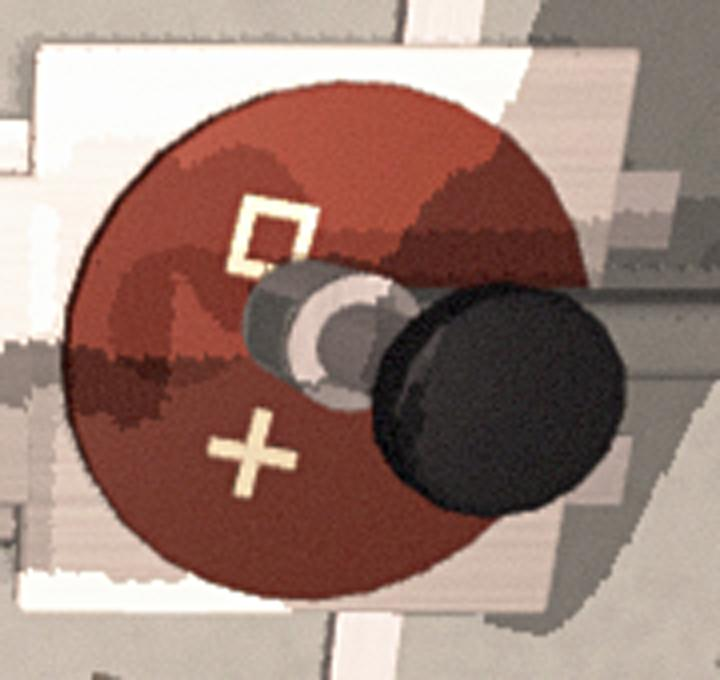

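```bash
cat > meas.py <<'E'
from h import *
s,c=pickle.load(open('B.pkl','rb'));f=c['frame'].astype(int)
b,g,rr=f[...,0],f[...,1],f[...,2]
cap=plane(c,(407.4,159.6),.22,s);print('cap',cap)
h=[plane(c,p,.012,s) for p in [(135,15.5),(154.5,225),(466,226)]]
v=h[2]-h[1];w=h[0]-h[1];print('angles',np.arctan2(-v[0],v[1]),np.arctan2(-w[1],-w[0]),np.linalg.norm(v),np.linalg.norm(w))
m=((rr>55)&(rr>1.8*g)).astype(np.uint8);m[230:]=0
cs,_=cv2.findContours(m,cv2.RETR_EXTERNAL,cv2.CHAIN_APPROX_NONE);k=max(cs,key=cv2.contourArea)
hull=cv2.convexHull(k)[:,0]
P=np.array([plane(c,p,.068,s)[:2] for p in hull if not(p[0]>395 and 125<p[1]<215)])
A=np.c_[2*P,np.ones(len(P))];x=np.linalg.lstsq(A,(P**2).sum(1),rcond=None)[0]
rad=np.sqrt(x[2]+x[0]**2+x[1]**2);print('disc',x[:2],rad, np.abs(np.linalg.norm(P-x[:2],axis=1)-rad).max())
S=plane(c,(348,119),.068,s);X=plane(c,(342.5,172.5),.068,s);D=x[:2]
print('sq',S,np.linalg.norm(S[:2]-D),'cr',X,np.linalg.norm(X[:2]-D))
th=.2425
for n,q in(('disc',D),('sq',S),('cr',X)):print(n,J(q[:2],cap[:2],th))
# well inner/outer corners at rim
W=[plane(c,p,.092,s) for p in[(142,103),(240,103),(240,195),(150,195)]];print('well',[J(q[:2],cap[:2],th) for q in W],J(np.mean(W,0)[:2],cap[:2],th))
E
python3 meas.py
python3 - <<'E'
from h import *
s,c=pickle.load(open('B.pkl','rb'))
crop(c['frame'],120,80,260,210,5,'pics/Bw.png')
E
```

```text
cap [0.5427 0.1238 0.22  ]
angles 0.24184235186185252 0.23782392099373706 0.4461260405688408 0.2665956322922703
disc [0.5537 0.1482] 0.07380132828586354 0.0008802197898808706
sq [0.5261 0.1235 0.068 ] 0.03709476142665179 cr [0.5856 0.1374 0.068 ] 0.03363290467780044
disc [16.5578 21.0213]
sq [-16.2429   3.6968]
cr [44.9133  2.9344]
well [array([ -33.0848, -215.7652]), array([ -33.4021, -115.5063]), array([  65.3394, -116.4524]), array([  65.6317, -216.9629])] [  16.1211 -166.1717]
```

View pics/Bw.png

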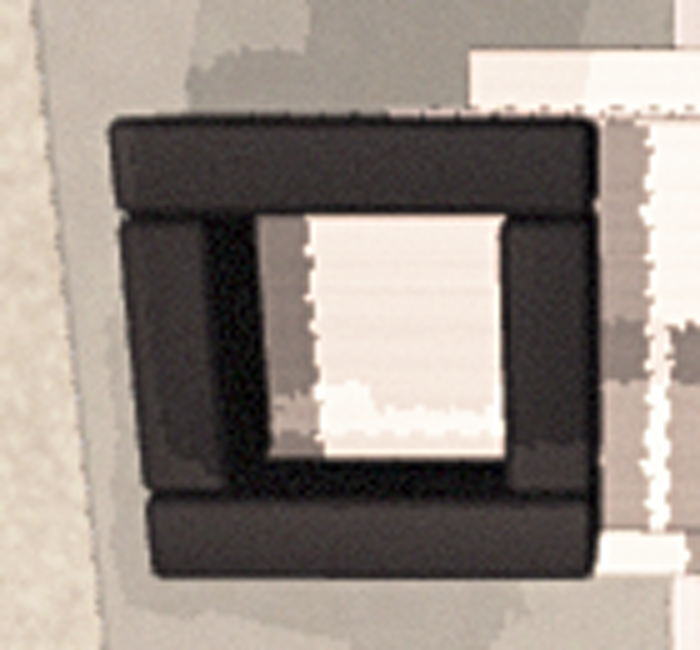

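Run:
```python
from h import *
d=pickle.load(open('cams0.pkl','rb'));t=d['top'];sd=d['side'];th=.2415
c=lambda x,y:(155+x/5-.4,130+y/5-.4)
e=lambda x,y:(165+x/4-.4,140+y/4-.4)
cap=plane(t,c(324,275),.22)
D=plane(t,c(312,279),.068);print('disc',J(D[:2],cap[:2],th))
for n,p in dict(ring=(255,278),sq=(345,318)).items(): q=plane(t,c(*p),.068);print(n,J(q[:2],D[:2],th))
cap=plane(sd,e(315,70),.22);
X=plane(sd,e(350,197),.068);S=plane(sd,e(303,233),.068);R=plane(sd,e(278,182),.068)
print('side: cross-sq',J(X[:2],S[:2],th),'ring-sq',J(R[:2],S[:2],th),'ring-cross',J(R[:2],X[:2],th))
crop(sd['frame'],215,175,275,215,12,'pics/sidez.png')
print([J(q[:2],cap[:2],th) for q in (X,S,R)])
```

```text
disc [16.4806 21.4915]
ring [10.6076 42.3918]
sq [-34.9056 -18.0463]
side: cross-sq [62.1773  1.1451] ring-sq [41.3926 62.578 ] ring-cross [-20.7847  61.4328]
[array([48.8738,  7.4155]), array([-13.3035,   6.2704]), array([28.0891, 68.8484])]
```

View pics/sidez.png

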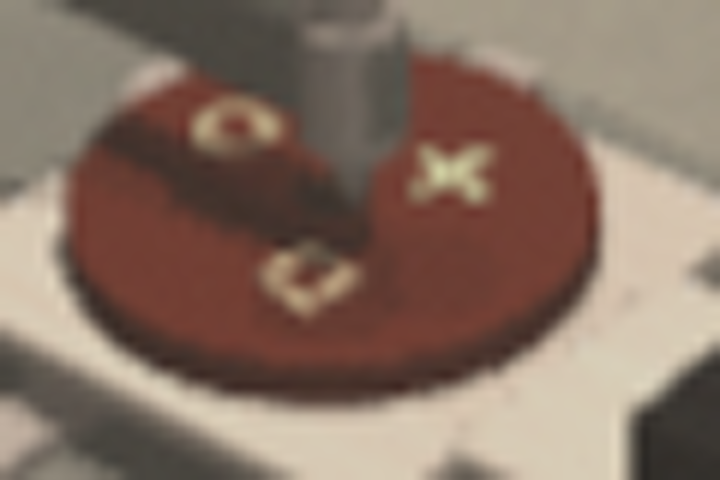

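```bash
cat >> h.py <<'E'
CAP=np.array([.5427,.1238]);TH=.2415
def W(x,y,z):
    c,s_=np.cos(TH),np.sin(TH);x/=1000;y/=1000;z/=1000
    return np.array([CAP[0]+c*x-s_*y,CAP[1]+s_*x+c*y,z])
def go(x,y,z):
    from workcell import r
    s=r.state();print('now jig',J(s['ee_pos'][:2],CAP,TH),s['ee_pos'][2]*1000,'dp,tw',*move(s,W(x,y,z),TH))
E
python3 -c "
from h import *
go(16.4,-168.5,73)"
```

```text
now jig [  40.4873 -102.6666] 274.63682882851754 dp,tw [201.6366 -65.826  -24.1099] [ 0.1551 -0.0442 -0.0164]
```

Call:
apply_moves --moves '[{"dp": [10,-33,-12],"twist": [0,0,0],"gripper": 255},{"dp": [30,-66,-24],"twist": [0,0,0],"gripper": 255},{"dp": [65,-66,-24],"twist": [0,0,0],"gripper": 255},{"dp": [100,-66,-24],"twist": [0,0,0],"gripper": 255},{"dp": [135,-66,-24],"twist": [0,0,0],"gripper": 255},{"dp": [150,-66,-24],"twist": [0,0,0],"gripper": 255},{"dp": [150,-66,-24],"twist": [0,0,0],"gripper": 255},{"dp": [150,-66,-24],"twist": [0,0,0],"gripper": 255}]'

```text
time: 3.17
ee_pos: [0.5993, -0.0363, 0.1252]
tool_rot: [[-0.001, -0.241, 0.97], [0.0, 0.97, 0.241], [-1.0, 0.0, -0.001]]
wrist_force: [0.7, 0.1, 0.7]
opening: 0.0008
```

```bash
python3 snap.py C; python3 -c "
from h import *
go(16.4,-168.5,73)"
```

```text
3.1667 [ 0.5993 -0.0363  0.1252] [ 0.9705  0.2411 -0.0007] [0.672  0.149  0.7012] 0.04239921505116291 0.000819129698781848
now jig [  17.6557 -169.3328] 126.28689993628159 dp,tw [53.2848  0.8441 -1.3362] [0.119  0.0885 0.0093]
```

View pics/C.png

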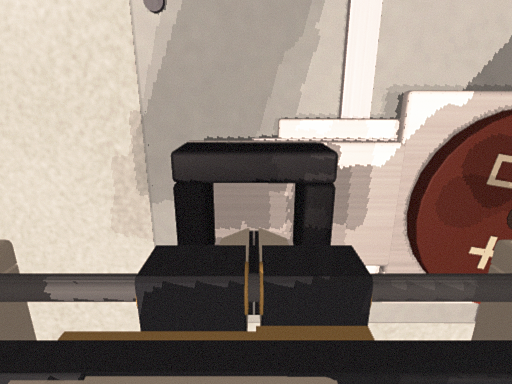

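Call:
apply_moves --moves '[{"dp": [30,1,-1],"twist": [0,0,0],"gripper": 255},{"dp": [53,1,-1],"twist": [0,0,0],"gripper": 255},{"dp": [53,1,-1],"twist": [0,0,0],"gripper": 255},{"dp": [53,-9,-15],"twist": [0,0,0],"gripper": 255},{"dp": [53,-18,-24],"twist": [0,0,0],"gripper": 255},{"dp": [53,-27,-33],"twist": [0,0,0],"gripper": 255},{"dp": [53,-36,-40],"twist": [0,0,0],"gripper": 255},{"dp": [53,-45,-43],"twist": [0,0,0],"gripper": 255},{"dp": [53,-54,-43],"twist": [0,0,0],"gripper": 255},{"dp": [53,-61,-43],"twist": [0,0,0],"gripper": 255},{"dp": [53,-65,-43],"twist": [0,0,0],"gripper": 255},{"dp": [53,-67,-43],"twist": [0,0,0],"gripper": 255},{"dp": [53,-67,-43],"twist": [0,0,0],"gripper": 255},{"dp": [53,-67,-43],"twist": [0,0,0],"gripper": 255}]'

```text
time: 4.38
ee_pos: [0.5751, -0.1123, 0.0722]
tool_rot: [[0.001, -0.241, 0.971], [-0.001, 0.971, 0.241], [-1.0, -0.001, 0.001]]
wrist_force: [-0.0, 0.4, 0.1]
opening: 0.0003
```

```bash
python3 snap.py D; python3 -c "
from h import *
go(40,-200,274)"
```

```text
4.3833 [ 0.5751 -0.1123  0.0722] [0.9706 0.2409 0.0011] [-0.0223  0.4405  0.0854] 0.004813366064186526 0.0003267205689856072
now jig [ -25.1014 -236.7789] 72.01466861247255 dp,tw [-201.9672   36.4889   65.3206] [0.1103 0.0422 0.0467]
```

View pics/D.png

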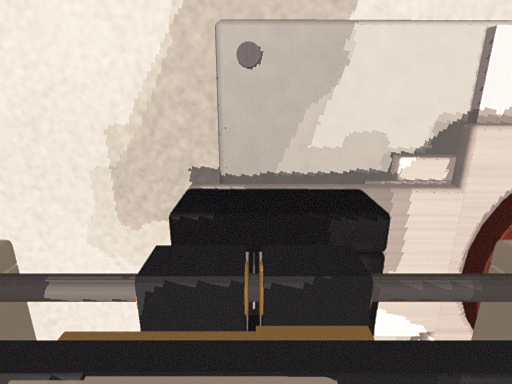

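Call:
apply_moves --moves '[{"dp": [0,5,8],"twist": [0,0,0],"gripper": 255},{"dp": [-30,5,8],"twist": [0,0,0],"gripper": 255},{"dp": [-65,5,8],"twist": [0,0,0],"gripper": 255},{"dp": [-105,15,25],"twist": [0,0,0],"gripper": 255},{"dp": [-140,25,45],"twist": [0,0,0],"gripper": 255},{"dp": [-175,36,60],"twist": [0,0,0],"gripper": 255},{"dp": [-202,36,60],"twist": [0,0,0],"gripper": 255},{"dp": [-202,36,60],"twist": [0,0,0],"gripper": 255},{"dp": [-202,36,60],"twist": [0,0,0],"gripper": 255},{"dp": [-202,36,60],"twist": [0,0,0],"gripper": 255}]'

```text
time: 5.27
ee_pos: [0.6239, -0.062, 0.273]
tool_rot: [[-0.001, -0.241, 0.97], [-0.0, 0.97, 0.241], [-1.0, 0.0, -0.001]]
wrist_force: [-0.8, -0.3, 0.1]
opening: 0.0004
```

```bash
python3 snap.py E
```

```text
5.2667 [ 0.6239 -0.062   0.273 ] [ 0.9704  0.2415 -0.0008] [-0.7522 -0.3138  0.0939] 0.02216684190681854 0.00038856136376151087
```

View pics/E.png

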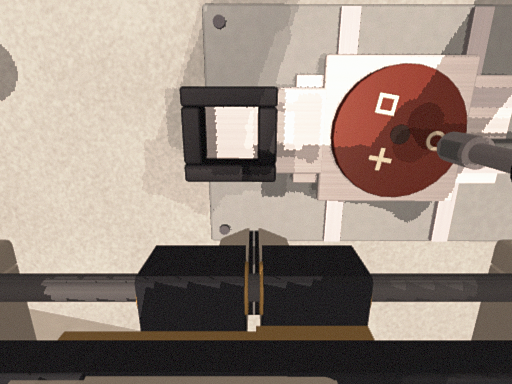

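```bash
cat > meas2.py <<'E'
import sys
from h import *
n=sys.argv[1];s,c=pickle.load(open(n+'.pkl','rb'));f=c['frame'].astype(int)
b,g,rr=f[...,0],f[...,1],f[...,2]
m=((rr>50)&(rr>1.7*g)).astype(np.uint8);m[235:]=0
cs,_=cv2.findContours(m,cv2.RETR_EXTERNAL,cv2.CHAIN_APPROX_NONE);k=max(cs,key=cv2.contourArea)
hull=cv2.convexHull(k);hm=np.zeros_like(m);cv2.fillConvexPoly(hm,hull,1);hm=cv2.erode(hm,np.ones((7,7)))
pm=((g>105)&(b>75)&(rr-b>30)).astype(np.uint8)
nn,l,st,ce=cv2.connectedComponentsWithStats(pm*hm)
for i in range(1,nn):
    if st[i,4]>15:
        x,y,w,h=st[i,:4];ctr=(x+(w-1)/2,y+(h-1)/2);rc=cv2.minAreaRect(np.argwhere(l==i)[:,::-1].astype(np.float32))[0]
        print(st[i],'cen',ce[i],'jig: box',J(plane(c,ctr,.068,s)[:2],CAP,TH),'rect',J(plane(c,rc,.068,s)[:2],CAP,TH))
x,y,w,h=cv2.boundingRect(k);x0,y0=max(0,x-15),max(0,y-15);x1,y1=min(512,x+w+30),y+h+15
K=min(800/(x1-x0),600/(y1-y0));crop(c['frame'],x0,y0,x1,y1,K,f'pics/{n}c.png');print('crop',x0,y0,K)
E
python3 meas2.py E; python3 meas2.py B
```

```text
[374  92  20  24  49] cen [381.0204 105.1837] jig: box [-39.1482 -56.6537] rect [-39.0741 -54.5788]
[383  97  12  14  28] cen [390.2857 101.7143] jig: box [-39.1662 -51.1764] rect [-41.1292 -49.2924]
[380 102   9   9  16] cen [382.5 107.5] jig: box [-36.5138 -55.7694] rect [-34.6393 -57.1999]
[426 131  18  20 121] cen [433.157 139.405] jig: box [0.9597 6.3049] rect [-0.2741  5.1199]
[368 148  24  23 205] cen [379.6488 158.7756] jig: box [ 22.3814 -53.4465] rect [ 21.9468 -52.8281]
crop 316 49 3.6809815950920246
[336 108  24  22 152] cen [345.5658 119.7303] jig: box [-16.7757   3.0643] rect [-15.6282   3.4935]
[352 128  26  28 223] cen [361.2466 139.4215] jig: box [ 8.6441 24.803 ] rect [ 6.1874 21.8582]
[332 162  23  23 198] cen [342.6465 172.7121] jig: box [45.5208  3.6113] rect [45.2513  2.8314]
crop 281 66 3.7735849056603774
```

View pics/Ec.png

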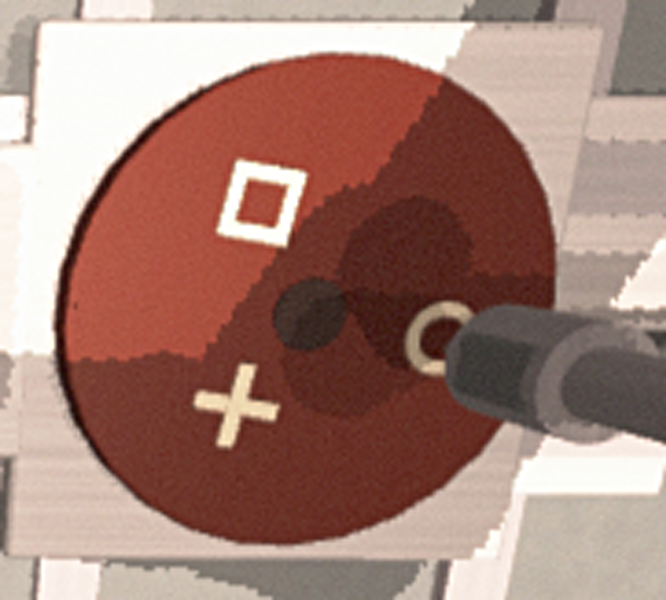

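```bash
cat > px.py <<'E'
import sys
from h import *
# px.py name x0 y0 K  label,x,y,z ...
n=sys.argv[1];s,c=pickle.load(open(n+'.pkl','rb'));x0,y0,K=map(float,sys.argv[2:5])
q={}
for a in sys.argv[5:]:
    l,x,y,z=a.split(',');uv=(x0+(float(x)+.5)/K-.5,y0+(float(y)+.5)/K-.5);q[l]=J(plane(c,uv,float(z),s)[:2],CAP,TH);print(l,uv,q[l])
if 'sq' in q and 'cr' in q:
    d=q['cr']-q['sq'];print('cr-sq',d,np.linalg.norm(d))
    if 'ri' in q: print('ri-mid',q['ri']-(q['sq']+q['cr'])/2)
E
python3 px.py E 316 49 3.681 sq,262,203,.068 cr,236,405,.068 ri,442,338,.068
python3 px.py B 280 60 4 sq,273,236,.068 cr,252,453,.068 cap,511,400,.22
```

```text
sq (386.8121434392828, 103.78389024721542) [-38.8613 -52.9865]
cr (379.74884542243956, 158.66028253192067) [ 21.984  -53.2083]
ri (435.7118989405053, 140.45870687313231) [0.9088 7.6712]
cr-sq [60.8453 -0.2219] 60.845729344478144
ri-mid [ 9.3475 60.7686]
sq (347.875, 118.625) [-16.6417   3.4949]
cr (342.625, 172.875) [45.3722  3.1579]
cap (407.375, 159.625) [ 0.0282 -0.0221]
cr-sq [62.0139 -0.337 ] 62.01480661861517
```

```bash
python3 -c "
from h import *
go(-14,-226,73)"
```

```text
now jig [  33.9927 -199.867 ] 272.45159054495036 dp,tw [199.5336 -26.1212 -47.6569] [ 0.1171 -0.1118 -0.0247]
```

Call:
apply_moves --moves '[{"dp": [25,-26,-30],"twist": [0,0,0],"gripper": 255},{"dp": [60,-26,-48],"twist": [0,0,0],"gripper": 255},{"dp": [100,-26,-48],"twist": [0,0,0],"gripper": 255},{"dp": [140,-26,-48],"twist": [0,0,0],"gripper": 255},{"dp": [175,-26,-48],"twist": [0,0,0],"gripper": 255},{"dp": [199,-26,-48],"twist": [0,0,0],"gripper": 255},{"dp": [199,-31,-50],"twist": [0,0,0],"gripper": 255},{"dp": [199,-36,-54],"twist": [0,0,0],"gripper": 255},{"dp": [199,-40,-58],"twist": [0,0,0],"gripper": 255},{"dp": [199,-43,-60],"twist": [0,0,0],"gripper": 255},{"dp": [199,-44.5,-60],"twist": [0,0,0],"gripper": 255},{"dp": [199,-44.5,-60],"twist": [0,0,0],"gripper": 255},{"dp": [199,-44.5,-60],"twist": [0,0,0],"gripper": 255}]'

```text
time: 6.4
ee_pos: [0.5772, -0.1207, 0.0758]
tool_rot: [[0.002, -0.241, 0.971], [-0.001, 0.971, 0.241], [-1.0, -0.001, 0.002]]
wrist_force: [-0.5, 0.1, -0.2]
opening: 0.0003
```

```bash
python3 -c "
from h import *
go(40,-110,274)"
```

```text
now jig [ -24.9816 -245.6242] 75.82311258930865 dp,tw [-198.2017  135.321    65.5357] [0.0942 0.0958 0.0566]
```

Call:
apply_moves --moves '[{"dp": [0,6,8],"twist": [0,0,0],"gripper": 255},{"dp": [-25,6,8],"twist": [0,0,0],"gripper": 255},{"dp": [-60,6,8],"twist": [0,0,0],"gripper": 255},{"dp": [-100,15,20],"twist": [0,0,0],"gripper": 255},{"dp": [-140,40,35],"twist": [0,0,0],"gripper": 255},{"dp": [-175,65,45],"twist": [0,0,0],"gripper": 255},{"dp": [-198,95,55],"twist": [0,0,0],"gripper": 255},{"dp": [-198,125,65],"twist": [0,0,0],"gripper": 255},{"dp": [-198,135,65],"twist": [0,0,0],"gripper": 255},{"dp": [-198,135,65],"twist": [0,0,0],"gripper": 255},{"dp": [-198,135,65],"twist": [0,0,0],"gripper": 255},{"dp": [-198,135,65],"twist": [0,0,0],"gripper": 255}]'

```text
time: 7.4
ee_pos: [0.6071, 0.0256, 0.2724]
tool_rot: [[-0.0, -0.24, 0.971], [-0.001, 0.971, 0.24], [-1.0, -0.001, -0.001]]
wrist_force: [-0.3, -1.0, -0.1]
opening: -0.0001
```

```bash
python3 snap.py F; python3 meas2.py F
```

```text
7.4 [0.6071 0.0256 0.2724] [ 0.9707  0.2401 -0.0006] [-0.2691 -1.0117 -0.1257] 0.01797069295935362 -8.374316998225153e-05
[287  87  24  25  74] cen [297.4054 101.4189] jig: box [-38.8611 -61.1437] rect [-38.8111 -61.5932]
[293  92  13  15  42] cen [300.2381  98.119 ] jig: box [-38.8622 -60.5996] rect [-38.7905 -61.2435]
[341 126  16  21 132] cen [346.6288 134.5227] jig: box [ 0.914  -3.0476] rect [-0.6747 -4.8484]
[362 133  13  22 110] cen [367.0182 143.3   ] jig: box [ 9.2964 19.847 ] rect [ 8.1007 18.3243]
[285 143  23  24 182] cen [295.6703 154.5165] jig: box [ 22.0336 -61.2793] rect [ 21.7593 -61.4891]
crop 233 43 3.6363636363636362
```

View pics/Fc.png

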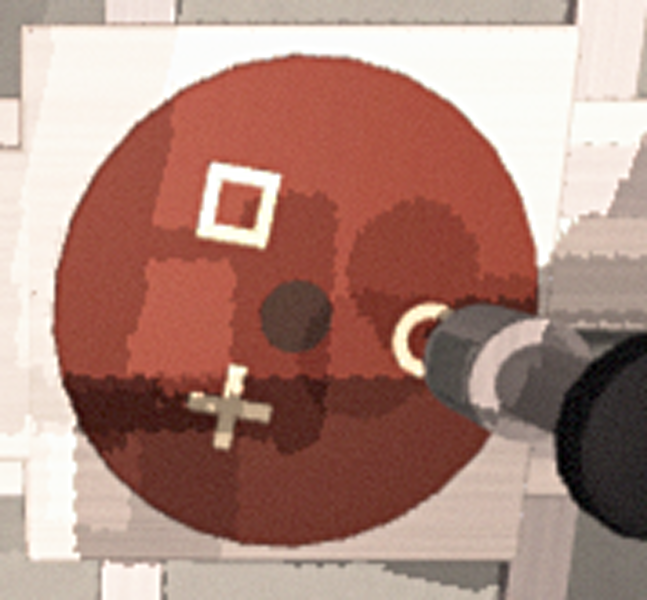

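```bash
python3 - <<'E'
from h import *
s,c=pickle.load(open('F.pkl','rb'));crop(c['frame'],330,100,450,215,5,'pics/Fcap.png')
E
python3 px.py F 233 43 3.63636 sq,239,205,.068 cr,231,407,.068 ri,431,340,.068
```

```text
sq (298.3625658625659, 99.01255651255651) [-38.8478 -61.2927]
cr (296.1625636625637, 154.56261206261206) [ 22.1056 -61.0899]
ri (351.1626186626187, 136.13759363759362) [ 1.0616 -0.0346]
cr-sq [60.9534  0.2028] 60.95370479645166
ri-mid [ 9.4327 61.1567]
```

View pics/Fcap.png

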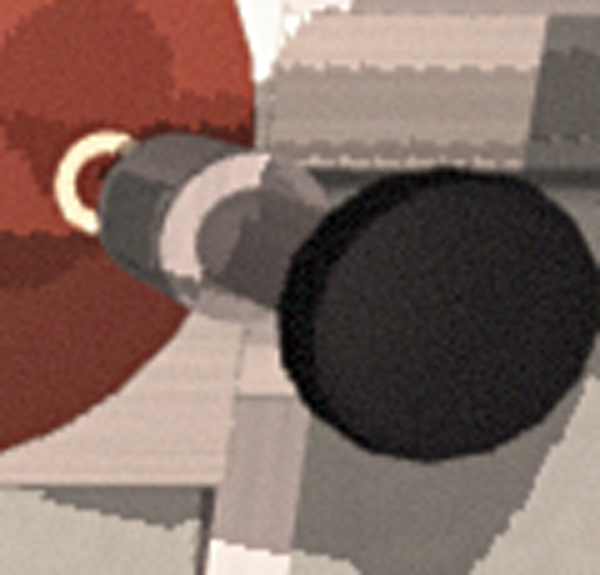

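```bash
python3 px.py F 330 100 5 cap,456,315,.22 capL,312,310,.22 capR,600,315,.22 ; python3 -c "
from h import *
go(0,0,240)"
```

```text
cap (420.8, 162.6) [ 0.1013 -0.174 ]
capL (392.0, 161.6) [ -0.5282 -19.1748]
capR (449.6, 162.6) [ 0.0644 18.737 ]
now jig [  38.8807 -111.2403] 272.43465110464115 dp,tw [ 32.3631 111.271  -38.8524] [ 0.0032 -0.0391  0.0505]
```

Call:
apply_moves --moves '[{"dp": [0,37,-13],"twist": [0,0,0],"gripper": 255},{"dp": [0,74,-26],"twist": [0,0,0],"gripper": 255},{"dp": [5,111,-39],"twist": [0,0,0],"gripper": 255},{"dp": [25,111,-39],"twist": [0,0,0],"gripper": 255},{"dp": [34,111,-39],"twist": [0,0,0],"gripper": 255},{"dp": [38,111,-39],"twist": [0,0,0],"gripper": 255},{"dp": [38,111,-39],"twist": [0,0,0],"gripper": 255}]'

```text
time: 8.03
ee_pos: [0.5427, 0.1226, 0.2339]
tool_rot: [[-0.001, -0.238, 0.971], [-0.002, 0.971, 0.238], [-1.0, -0.001, -0.002]]
wrist_force: [0.4, 0.2, 0.4]
opening: 0.0003
```

```bash
python3 -c "
from h import *
from workcell import r
print(r.state()['wrist_force'])
go(0,0,222)"
```

```text
[0.4435 0.1998 0.3711]
now jig [-0.2663 -1.155 ] 233.90403047465347 dp,tw [11.902   1.1709  0.2855] [-0.0705 -0.0993  0.0749]
```

Call:
apply_moves --moves '[{"dp": [3,1,0],"twist": [0,0,0],"gripper": 255},{"dp": [6,1,0],"twist": [0,0,0],"gripper": 255},{"dp": [9,1,0],"twist": [0,0,0],"gripper": 255},{"dp": [11,1,0],"twist": [0,0,0],"gripper": 255},{"dp": [11,1,0],"twist": [0,0,0],"gripper": 255}]'

```text
time: 8.45
ee_pos: [0.5427, 0.1255, 0.2237]
tool_rot: [[0.001, -0.241, 0.971], [-0.0, 0.971, 0.241], [-1.0, -0.0, 0.0]]
wrist_force: [0.6, -1.2, 2.2]
opening: 0.0006
```

Call:
apply_moves --moves '[{"dp": [2,0,0],"twist": [0,0,0],"gripper": 255},{"dp": [3,0,0],"twist": [0,0,0],"gripper": 255},{"dp": [3,0,0],"twist": [0,0,0],"gripper": 255}]'

```text
time: 8.7
ee_pos: [0.5424, 0.1259, 0.2207]
tool_rot: [[0.0, -0.241, 0.97], [0.0, 0.97, 0.241], [-1.0, -0.0, 0.0]]
wrist_force: [1.4, -1.1, 3.1]
opening: 0.0002
```

Call:
apply_moves --moves '[{"dp": [2,0,0],"twist": [0,0,0],"gripper": 255},{"dp": [3,0,0],"twist": [0,0,0],"gripper": 255},{"dp": [3,0,0],"twist": [0,0,0],"gripper": 255}]'

```text
time: 8.95
ee_pos: [0.5423, 0.126, 0.2175]
tool_rot: [[0.0, -0.241, 0.97], [0.0, 0.97, 0.241], [-1.0, 0.0, 0.0]]
wrist_force: [0.2, -0.9, 2.7]
opening: 0.0004
```

Call:
apply_moves --moves '[{"dp": [2,0,0],"twist": [0,0,0],"gripper": 255},{"dp": [3,0,0],"twist": [0,0,0],"gripper": 255},{"dp": [3,0,0],"twist": [0,0,0],"gripper": 255}]'

```text
time: 9.2
ee_pos: [0.5423, 0.126, 0.2145]
tool_rot: [[-0.0, -0.241, 0.97], [0.0, 0.97, 0.241], [-1.0, 0.0, -0.0]]
wrist_force: [1.3, -1.7, 2.4]
opening: 0.0003
```

Call:
apply_moves --moves '[{"dp": [2,0,0],"twist": [0,0,0],"gripper": 255},{"dp": [3,0,0],"twist": [0,0,0],"gripper": 255},{"dp": [3,0,0],"twist": [0,0,0],"gripper": 255}]'

```text
time: 9.45
ee_pos: [0.5423, 0.126, 0.2121]
tool_rot: [[0.0, -0.241, 0.97], [0.0, 0.97, 0.241], [-1.0, 0.0, 0.0]]
wrist_force: [-1.1, -1.6, 8.9]
opening: 0.0004
```

Call:
apply_moves --moves '[{"dp": [2,0,0],"twist": [0,0,0],"gripper": 255},{"dp": [3,0,0],"twist": [0,0,0],"gripper": 255},{"dp": [3,0,0],"twist": [0,0,0],"gripper": 255}]'

```text
time: 9.7
ee_pos: [0.5424, 0.126, 0.2095]
tool_rot: [[0.0, -0.241, 0.97], [0.001, 0.97, 0.241], [-1.0, 0.0, 0.001]]
wrist_force: [-3.3, -2.7, 13.4]
opening: 0.0004
```

Call:
apply_moves --moves '[{"dp": [1,0,0],"twist": [0,0,0],"gripper": 255},{"dp": [2,0,0],"twist": [0,0,0],"gripper": 255},{"dp": [2,0,0],"twist": [0,0,0],"gripper": 255},{"dp": [2,0,0],"twist": [0,0,0],"gripper": 255},{"dp": [2,0,0],"twist": [0,0,0],"gripper": 255}]'

```text
time: 10.12
ee_pos: [0.5424, 0.126, 0.2079]
tool_rot: [[0.001, -0.241, 0.97], [0.001, 0.97, 0.241], [-1.0, 0.001, 0.001]]
wrist_force: [-3.4, -2.2, 14.2]
opening: 0.0003
```

```bash
python3 - <<'E'
from h import *
from workcell import r,read_camera
print(r.state()['wrist_force'])
c=read_camera('side');crop(c['frame'],205,150,285,210,10,'pics/side1.png')
E
python3 -c "
from h import *
go(40,-100,272)"
```

```text
[-3.4397 -2.2038 14.1777]
now jig [0.2056 2.2425] 207.8809826406299 dp,tw [ -64.1506 -102.2833   39.6385] [ 0.1172  0.0476 -0.0362]
```

View pics/side1.png

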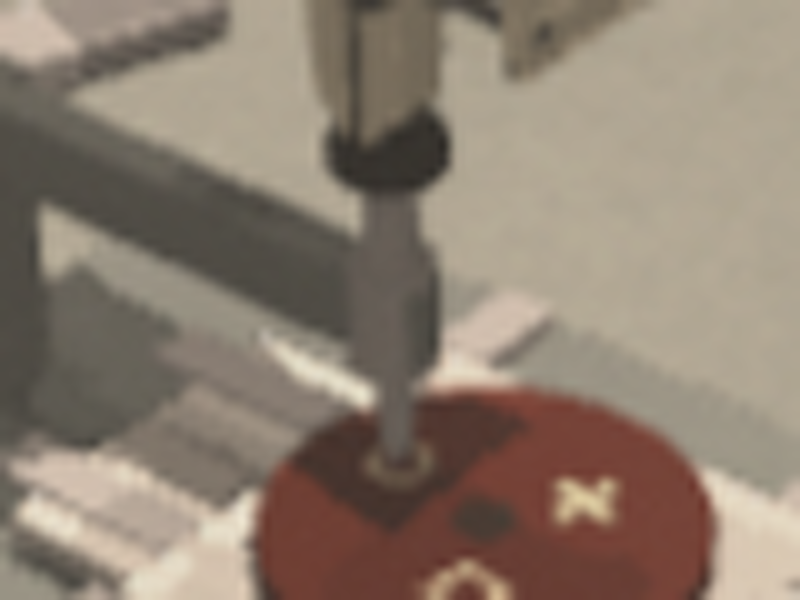

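Call:
apply_moves --moves '[{"dp": [-15,0,0],"twist": [0,0,0],"gripper": 255},{"dp": [-40,0,0],"twist": [0,0,0],"gripper": 255},{"dp": [-40,-35,-2],"twist": [0,0,0],"gripper": 255},{"dp": [-40,-75,-4],"twist": [0,0,0],"gripper": 255},{"dp": [-30,-115,-5],"twist": [0,0,0],"gripper": 255},{"dp": [-15,-153,-5],"twist": [0,0,0],"gripper": 255},{"dp": [5,-189,-5],"twist": [0,0,0],"gripper": 255},{"dp": [30,-220,-5],"twist": [0,0,0],"gripper": 255},{"dp": [60,-234,-5],"twist": [0,0,0],"gripper": 255},{"dp": [85,-234,-5],"twist": [0,0,0],"gripper": 255},{"dp": [85,-234,-5],"twist": [0,0,0],"gripper": 255},{"dp": [85,-234,-5],"twist": [0,0,0],"gripper": 255}]'

```text
time: 11.17
ee_pos: [0.5926, -0.1016, 0.1206]
tool_rot: [[-0.004, -0.241, 0.97], [0.001, 0.97, 0.241], [-1.0, 0.002, -0.004]]
wrist_force: [0.2, 0.1, 0.5]
opening: 0.0005
```

```bash
python3 snap.py G; python3 -c "
from h import *
go(-6,-232,74)"
```

```text
11.1667 [ 0.5926 -0.1016  0.1206] [ 0.9704  0.2414 -0.0035] [0.1562 0.1251 0.476 ] 0.04364595792264498 0.00047546209536959884
now jig [  -4.1764 -230.9459] 122.11429250479173 dp,tw [48.1143 -1.0893 -1.8015] [ 0.1675 -0.0301 -0.0482]
```

View pics/G.png

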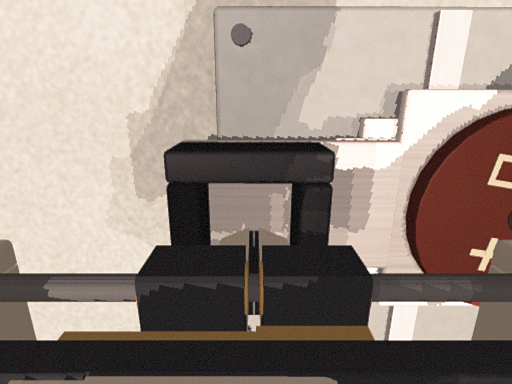

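Call:
apply_moves --moves '[{"dp": [25,0,0],"twist": [0,0,0],"gripper": 255},{"dp": [47,0,0],"twist": [0,0,0],"gripper": 255},{"dp": [47,0,0],"twist": [0,0,0],"gripper": 255},{"dp": [47,10,14],"twist": [0,0,0],"gripper": 255},{"dp": [47,19,23],"twist": [0,0,0],"gripper": 255},{"dp": [47,28,32],"twist": [0,0,0],"gripper": 255},{"dp": [47,37,40],"twist": [0,0,0],"gripper": 255},{"dp": [47,46,47],"twist": [0,0,0],"gripper": 255},{"dp": [47,55,53],"twist": [0,0,0],"gripper": 255},{"dp": [47,62,56],"twist": [0,0,0],"gripper": 255},{"dp": [47,66,57],"twist": [0,0,0],"gripper": 255},{"dp": [47,68,57],"twist": [0,0,0],"gripper": 255},{"dp": [47,68,57],"twist": [0,0,0],"gripper": 255},{"dp": [47,68,57],"twist": [0,0,0],"gripper": 255}]'

```text
time: 12.38
ee_pos: [0.6335, -0.0218, 0.0756]
tool_rot: [[0.002, -0.242, 0.97], [0.001, 0.97, 0.242], [-1.0, 0.0, 0.002]]
wrist_force: [0.3, 0.3, 0.5]
opening: 0.0003
```

```bash
python3 -c "
from h import *
go(65,-135,272)"
```

```text
now jig [  53.337  -163.0828] 75.63001316394681 dp,tw [-196.3334   28.1454   12.1189] [ 0.1622  0.1098 -0.0281]
```

Call:
apply_moves --moves '[{"dp": [0,-6,-8],"twist": [0,0,0],"gripper": 255},{"dp": [-25,-6,-8],"twist": [0,0,0],"gripper": 255},{"dp": [-60,-6,-8],"twist": [0,0,0],"gripper": 255},{"dp": [-100,5,0],"twist": [0,0,0],"gripper": 255},{"dp": [-140,15,6],"twist": [0,0,0],"gripper": 255},{"dp": [-175,28,12],"twist": [0,0,0],"gripper": 255},{"dp": [-196,28,12],"twist": [0,0,0],"gripper": 255},{"dp": [-196,28,12],"twist": [0,0,0],"gripper": 255},{"dp": [-196,28,12],"twist": [0,0,0],"gripper": 255},{"dp": [-196,28,12],"twist": [0,0,0],"gripper": 255}]'

```text
time: 13.22
ee_pos: [0.6368, 0.0068, 0.2698]
tool_rot: [[-0.001, -0.241, 0.971], [0.0, 0.971, 0.241], [-1.0, 0.0, -0.001]]
wrist_force: [-0.3, 0.3, -0.1]
opening: 0.0009
```

```bash
python3 snap.py H
python3 - <<'E'
from h import *
s,c=pickle.load(open('H.pkl','rb'));crop(c['frame'],320,70,500,205,4.4,'pics/Hc.png')
E
```

```text
13.2167 [0.6368 0.0068 0.2698] [ 0.9706  0.2405 -0.0014] [-0.2662  0.2859 -0.1289] 0.018195463188666352 0.0009103465071632392
```

View pics/Hc.png

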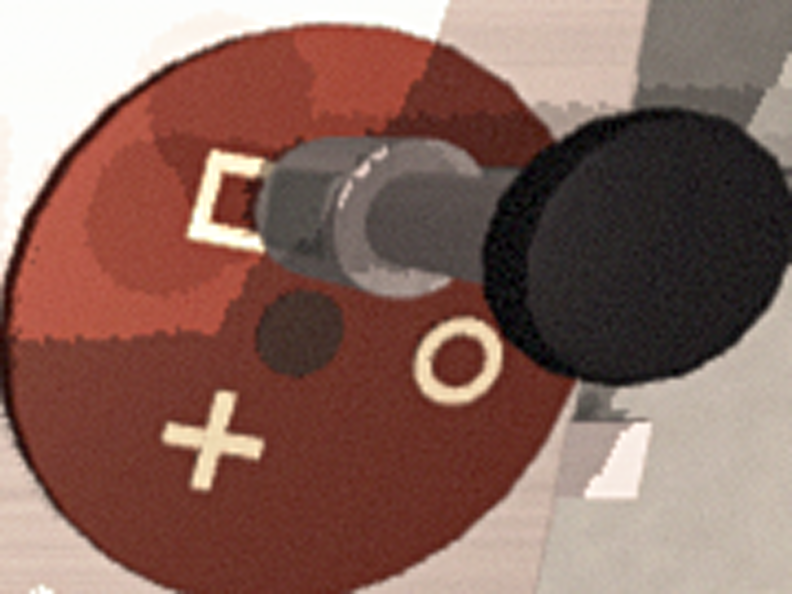

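View pics/H.png

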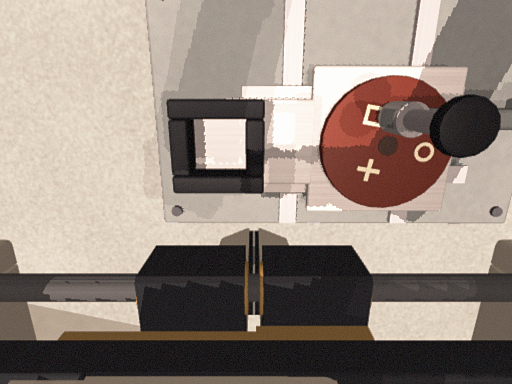

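```bash
python3 px.py H 320 70 4.4 sq,243,203,.068 cr,213,441,.068 ri,458,361,.068 cap,659,246,.22; python3 -c "
from h import *
go(35,-171,74)"
```

```text
sq (374.84090909090907, 115.75) [ 2.7358 -2.0087]
cr (368.02272727272725, 169.84090909090907) [63.4731 -2.7403]
ri (423.70454545454544, 151.6590909090909) [42.2297 58.1581]
cap (469.3863636363636, 125.52272727272727) [ 0.2472 -0.1918]
cr-sq [60.7373 -0.7317] 60.74172787043505
ri-mid [ 9.1253 60.5326]
now jig [  63.239  -136.0354] 269.2598792604714 dp,tw [195.3081 -35.0312 -27.8201] [ 0.0764 -0.1366 -0.0305]
```

Call:
apply_moves --moves '[{"dp": [25,-36,-20],"twist": [0,0,0],"gripper": 255},{"dp": [60,-37,-32],"twist": [0,0,0],"gripper": 255},{"dp": [100,-37,-32],"twist": [0,0,0],"gripper": 255},{"dp": [140,-37,-32],"twist": [0,0,0],"gripper": 255},{"dp": [175,-37,-32],"twist": [0,0,0],"gripper": 255},{"dp": [195,-37,-32],"twist": [0,0,0],"gripper": 255},{"dp": [195,-34,-40],"twist": [0,0,0],"gripper": 255},{"dp": [195,-30,-45],"twist": [0,0,0],"gripper": 255},{"dp": [195,-27,-48],"twist": [0,0,0],"gripper": 255},{"dp": [195,-25.5,-49],"twist": [0,0,0],"gripper": 255},{"dp": [195,-24.5,-49.5],"twist": [0,0,0],"gripper": 255},{"dp": [195,-24.5,-49.5],"twist": [0,0,0],"gripper": 255},{"dp": [195,-24.5,-49.5],"twist": [0,0,0],"gripper": 255}]'

```text
time: 14.35
ee_pos: [0.5965, -0.0285, 0.077]
tool_rot: [[0.002, -0.241, 0.97], [-0.0, 0.97, 0.241], [-1.0, -0.001, 0.002]]
wrist_force: [1.7, -3.5, 3.6]
opening: 0.0005
```

```bash
python3 -c "
from h import *
go(65,-135,272)"
```

```text
now jig [  15.8063 -160.7451] 77.01651448309948 dp,tw [-194.8851   25.5277   49.6944] [0.1153 0.132  0.0347]
```

Call:
apply_moves --moves '[{"dp": [0,-6,8],"twist": [0,0,0],"gripper": 255},{"dp": [-25,-6,8],"twist": [0,0,0],"gripper": 255},{"dp": [-60,-6,8],"twist": [0,0,0],"gripper": 255},{"dp": [-100,5,20],"twist": [0,0,0],"gripper": 255},{"dp": [-140,15,36],"twist": [0,0,0],"gripper": 255},{"dp": [-175,25,49],"twist": [0,0,0],"gripper": 255},{"dp": [-194,25,49],"twist": [0,0,0],"gripper": 255},{"dp": [-194,25,49],"twist": [0,0,0],"gripper": 255},{"dp": [-194,25,49],"twist": [0,0,0],"gripper": 255},{"dp": [-194,25,49],"twist": [0,0,0],"gripper": 255}]'

```text
time: 15.18
ee_pos: [0.6366, 0.0078, 0.2688]
tool_rot: [[-0.002, -0.241, 0.97], [0.0, 0.97, 0.241], [-1.0, 0.001, -0.002]]
wrist_force: [-0.2, -0.5, -0.3]
opening: 0.0006
```

```bash
python3 snap.py I
python3 - <<'E'
from h import *
s,c=pickle.load(open('I.pkl','rb'));crop(c['frame'],320,70,500,205,4.4,'pics/Ic.png')
E
```

```text
15.1833 [0.6366 0.0078 0.2688] [ 0.9705  0.2412 -0.0016] [-0.1879 -0.544  -0.2941] 0.02097901557354971 0.0005950284312941918
```

View pics/Ic.png

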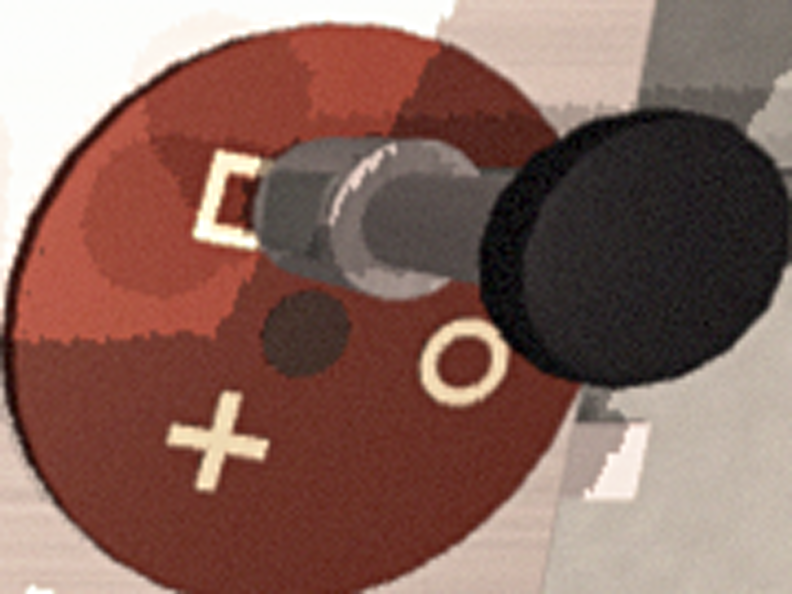

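```bash
python3 px.py I 320 70 4.4 sq,249,204,.068 cr,218,441,.068 ri,464,362,.068 cap,656,248,.22; python3 -c "
from h import *
go(35,-171,74)"
```

```text
sq (376.20454545454544, 115.97727272727272) [2.7928 0.1732]
cr (369.1590909090909, 169.84090909090907) [63.1172 -0.7344]
ri (425.0681818181818, 151.88636363636363) [42.153  60.2624]
cap (468.70454545454544, 125.97727272727272) [ 0.3563 -0.2104]
cr-sq [60.3244 -0.9075] 60.331191639343054
ri-mid [ 9.1979 60.543 ]
now jig [  63.0881 -135.1334] 268.3018464934187 dp,tw [194.3497 -35.94   -27.6601] [ 0.1025 -0.1451 -0.0363]
```

Call:
apply_moves --moves '[{"dp": [25,-36,-20],"twist": [0,0,0],"gripper": 255},{"dp": [60,-37,-32],"twist": [0,0,0],"gripper": 255},{"dp": [100,-37,-32],"twist": [0,0,0],"gripper": 255},{"dp": [140,-37,-32],"twist": [0,0,0],"gripper": 255},{"dp": [175,-37,-32],"twist": [0,0,0],"gripper": 255},{"dp": [194,-37,-32],"twist": [0,0,0],"gripper": 255},{"dp": [194,-37,-40],"twist": [0,0,0],"gripper": 255},{"dp": [194,-37,-45],"twist": [0,0,0],"gripper": 255},{"dp": [194,-37,-48],"twist": [0,0,0],"gripper": 255},{"dp": [194,-37,-50],"twist": [0,0,0],"gripper": 255},{"dp": [194,-37,-50],"twist": [0,0,0],"gripper": 255},{"dp": [194,-37,-50],"twist": [0,0,0],"gripper": 255}]'

```text
time: 16.23
ee_pos: [0.5984, -0.0403, 0.0773]
tool_rot: [[0.003, -0.241, 0.971], [0.0, 0.971, 0.241], [-1.0, -0.0, 0.003]]
wrist_force: [1.5, 0.6, -0.4]
opening: 0.0003
```

```bash
python3 -c "
from h import *
go(13.8,-172,74)"
```

```text
now jig [  14.8817 -172.6421] 77.30647926993312 dp,tw [ 3.3032  0.6457 -1.0894] [0.1125 0.1557 0.0255]
```

Call:
apply_moves --moves '[{"dp": [0,0,-1],"twist": [0,0,0],"gripper": 255},{"dp": [0,0,-1.5],"twist": [0,0,0],"gripper": 255},{"dp": [0,0,-1.5],"twist": [0,0,0],"gripper": 255}]'

```text
time: 16.48
ee_pos: [0.5968, -0.0404, 0.0764]
tool_rot: [[0.002, -0.241, 0.97], [0.0, 0.97, 0.241], [-1.0, -0.0, 0.002]]
wrist_force: [3.4, -0.1, 2.5]
opening: 0.0003
```

```bash
python3 -c "
from h import *
go(65,-135,272)"
```

```text
now jig [  13.2929 -172.3854] 76.40673311013252 dp,tw [-195.508    37.2151   52.1503] [0.127  0.1057 0.0162]
```

Call:
apply_moves --moves '[{"dp": [0,0,8],"twist": [0,0,0],"gripper": 255},{"dp": [-25,0,8],"twist": [0,0,0],"gripper": 255},{"dp": [-60,0,8],"twist": [0,0,0],"gripper": 255},{"dp": [-100,10,20],"twist": [0,0,0],"gripper": 255},{"dp": [-140,20,36],"twist": [0,0,0],"gripper": 255},{"dp": [-175,37,52],"twist": [0,0,0],"gripper": 255},{"dp": [-194,37,52],"twist": [0,0,0],"gripper": 255},{"dp": [-194,37,52],"twist": [0,0,0],"gripper": 255},{"dp": [-194,37,52],"twist": [0,0,0],"gripper": 255},{"dp": [-194,37,52],"twist": [0,0,0],"gripper": 255}]'

```text
time: 17.32
ee_pos: [0.6366, 0.0076, 0.2683]
tool_rot: [[-0.003, -0.241, 0.971], [-0.0, 0.971, 0.241], [-1.0, 0.0, -0.003]]
wrist_force: [-0.3, 0.5, -0.5]
opening: 0.0006
```

```bash
python3 snap.py K
python3 - <<'E'
from h import *
s,c=pickle.load(open('K.pkl','rb'));crop(c['frame'],320,70,500,205,4.4,'pics/Kc.png')
E
```

```text
17.3167 [0.6366 0.0076 0.2683] [ 0.9706  0.2408 -0.0029] [-0.277   0.4802 -0.4723] 0.017661226629451222 0.0006269813607965511
```

View pics/Kc.png

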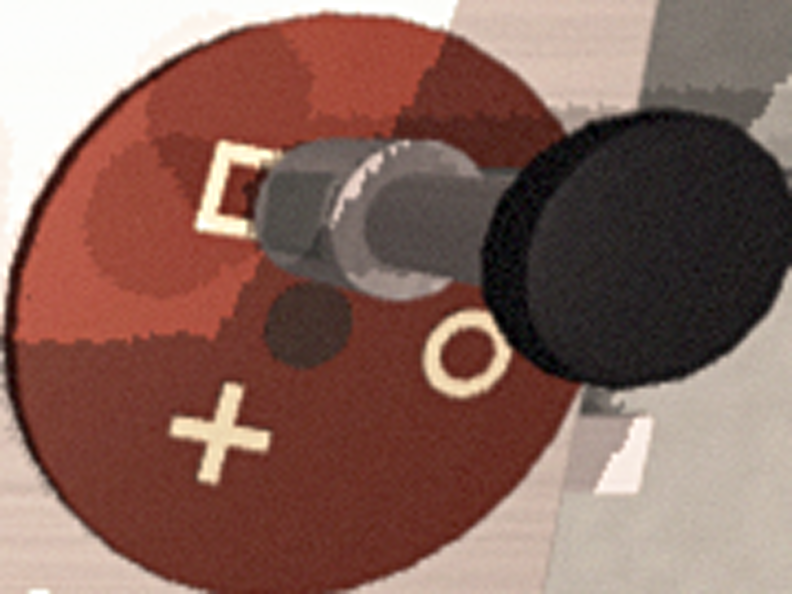

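```bash
python3 px.py K 320 70 4.4 sq,250,196,.068 cr,220,433,.068 ri,467,353,.068 cap,659,248,.22; python3 -c "
from h import *
go(0,0,234)"
```

```text
sq (376.4318181818182, 114.1590909090909) [ 0.5805 -0.2118]
cr (369.6136363636364, 168.02272727272725) [60.6028 -0.9077]
ri (425.75, 149.84090909090907) [39.5094 60.1131]
cap (469.3863636363636, 125.97727272727272) [ 0.253  -0.2693]
cr-sq [60.0223 -0.6959] 60.02635176066527
ri-mid [ 8.9178 60.6729]
now jig [  63.1144 -135.329 ] 267.9211733351434 dp,tw [ 34.1947 135.404  -62.8052] [ 0.0796 -0.2039 -0.021 ]
```

Call:
apply_moves --moves '[{"dp": [0,37,-18],"twist": [0,0,0],"gripper": 255},{"dp": [0,74,-36],"twist": [0,0,0],"gripper": 255},{"dp": [0,108,-52],"twist": [0,0,0],"gripper": 255},{"dp": [5,134,-63],"twist": [0,0,0],"gripper": 255},{"dp": [20,134,-63],"twist": [0,0,0],"gripper": 255},{"dp": [32,134,-63],"twist": [0,0,0],"gripper": 255},{"dp": [38,134,-63],"twist": [0,0,0],"gripper": 255},{"dp": [43,134,-63],"twist": [0,0,0],"gripper": 255},{"dp": [48,134,-63],"twist": [0,0,0],"gripper": 255},{"dp": [50,134,-63],"twist": [0,0,0],"gripper": 255},{"dp": [50,134,-63],"twist": [0,0,0],"gripper": 255}]'

```text
time: 18.28
ee_pos: [0.544, 0.1222, 0.2193]
tool_rot: [[-0.001, -0.24, 0.971], [-0.001, 0.971, 0.24], [-1.0, -0.0, -0.001]]
wrist_force: [-1.3, -0.5, 2.1]
opening: 0.0002
```

```bash
python3 -c "
from h import *
go(0,0,214)
from workcell import r
print(r.state()['wrist_force'])"
```

```text
now jig [ 0.8319 -1.8915] 219.2974685230525 dp,tw [ 5.2977  1.894  -0.8243] [ 0.0673 -0.0577  0.0171]
[-1.3125 -0.5219  2.0692]
```

Contact was earlier at TCP z ≈ 0.2135; step down again.

Call:
apply_moves --moves '[{"dp": [2,0,0],"twist": [0,0,0],"gripper": 255},{"dp": [4,0,0],"twist": [0,0,0],"gripper": 255},{"dp": [6,0,0],"twist": [0,0,0],"gripper": 255},{"dp": [7,0,0],"twist": [0,0,0],"gripper": 255},{"dp": [7,0,0],"twist": [0,0,0],"gripper": 255}]'

```text
time: 18.7
ee_pos: [0.5445, 0.1223, 0.2131]
tool_rot: [[0.001, -0.241, 0.971], [-0.0, 0.971, 0.241], [-1.0, -0.0, 0.001]]
wrist_force: [-1.1, -2.9, 7.1]
opening: 0.0004
```

Call:
apply_moves --moves '[{"dp": [2,0,0],"twist": [0,0,0],"gripper": 255},{"dp": [3,0,0],"twist": [0,0,0],"gripper": 255},{"dp": [3,0,0],"twist": [0,0,0],"gripper": 255}]'

```text
time: 18.95
ee_pos: [0.5445, 0.1223, 0.2104]
tool_rot: [[0.001, -0.241, 0.971], [0.0, 0.971, 0.241], [-1.0, -0.0, 0.001]]
wrist_force: [-3.8, -2.0, 10.5]
opening: 0.0002
```

Call:
apply_moves --moves '[{"dp": [2,0,0],"twist": [0,0,0],"gripper": 255},{"dp": [4,0,0],"twist": [0,0,0],"gripper": 255},{"dp": [4,0,0],"twist": [0,0,0],"gripper": 255},{"dp": [4,0,0],"twist": [0,0,0],"gripper": 255},{"dp": [4,0,0],"twist": [0,0,0],"gripper": 255},{"dp": [4,0,0],"twist": [0,0,0],"gripper": 255}]'

```text
time: 19.45
ee_pos: [0.5446, 0.1224, 0.2072]
tool_rot: [[0.001, -0.241, 0.971], [0.0, 0.971, 0.241], [-1.0, 0.0, 0.002]]
wrist_force: [-6.0, -3.1, 15.9]
opening: 0.0004
```

Run:
```python
from h import *
from workcell import r,read_camera
c=read_camera('side');crop(c['frame'],205,150,285,210,10,'pics/side2.png')
go(33,-171,122)
```

```text
now jig [ 1.4266 -1.849 ] 207.14121648363962 dp,tw [  85.1662 -169.2096   31.1894] [ 0.0885  0.0825 -0.0068]
```

View pics/side2.png

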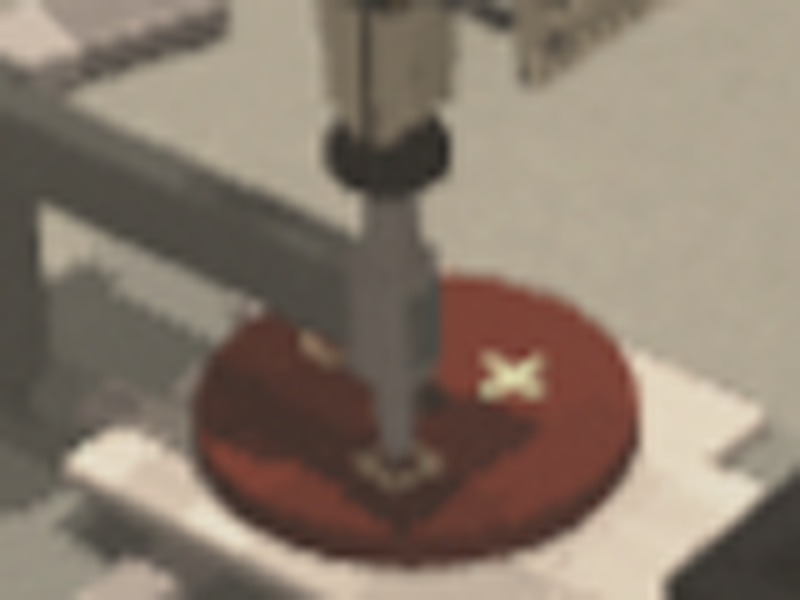

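Call:
apply_moves --moves '[{"dp": [-15,0,0],"twist": [0,0,0],"gripper": 255},{"dp": [-40,0,0],"twist": [0,0,0],"gripper": 255},{"dp": [-40,-37,6],"twist": [0,0,0],"gripper": 255},{"dp": [-35,-77,12],"twist": [0,0,0],"gripper": 255},{"dp": [-20,-113,20],"twist": [0,0,0],"gripper": 255},{"dp": [0,-147,24],"twist": [0,0,0],"gripper": 255},{"dp": [28,-169,24],"twist": [0,0,0],"gripper": 255},{"dp": [60,-169,24],"twist": [0,0,0],"gripper": 255},{"dp": [85,-169,24],"twist": [0,0,0],"gripper": 255},{"dp": [85,-169,24],"twist": [0,0,0],"gripper": 255},{"dp": [85,-169,24],"twist": [0,0,0],"gripper": 255}]'

```text
time: 20.42
ee_pos: [0.6075, -0.0353, 0.1199]
tool_rot: [[-0.003, -0.241, 0.97], [-0.0, 0.97, 0.241], [-1.0, 0.001, -0.002]]
wrist_force: [0.0, -0.0, 1.2]
opening: 0.0005
```

```bash
python3 -c "
from h import *
go(-46.5,-171,74)"
```

```text
now jig [  24.8644 -169.9373] 119.91702067911415 dp,tw [ 46.0935  -0.9357 -71.2523] [ 0.122  -0.1422 -0.0309]
```

Call:
apply_moves --moves '[{"dp": [25,-1,0],"twist": [0,0,0],"gripper": 255},{"dp": [45,-1,0],"twist": [0,0,0],"gripper": 255},{"dp": [45,-1,0],"twist": [0,0,0],"gripper": 255},{"dp": [45,-1,-8],"twist": [0,0,0],"gripper": 255},{"dp": [45,-1,-16],"twist": [0,0,0],"gripper": 255},{"dp": [45,-1,-24],"twist": [0,0,0],"gripper": 255},{"dp": [45,-1,-32],"twist": [0,0,0],"gripper": 255},{"dp": [45,-1,-40],"twist": [0,0,0],"gripper": 255},{"dp": [45,-1,-48],"twist": [0,0,0],"gripper": 255},{"dp": [45,-1,-56],"twist": [0,0,0],"gripper": 255},{"dp": [45,-1,-63],"twist": [0,0,0],"gripper": 255},{"dp": [45,-1,-68],"twist": [0,0,0],"gripper": 255},{"dp": [45,-1,-70],"twist": [0,0,0],"gripper": 255},{"dp": [45,-1,-71.5],"twist": [0,0,0],"gripper": 255},{"dp": [45,-1,-71.5],"twist": [0,0,0],"gripper": 255},{"dp": [45,-1,-71.5],"twist": [0,0,0],"gripper": 255}]'

```text
time: 21.75
ee_pos: [0.5389, -0.0539, 0.0757]
tool_rot: [[-0.0, -0.241, 0.971], [-0.0, 0.971, 0.241], [-1.0, -0.0, -0.0]]
wrist_force: [2.6, -0.2, 0.9]
opening: 0.0003
```

```bash
python3 -c "
from h import *
go(40,-135,270)"
```

```text
now jig [ -46.1702 -171.6171] 75.69810703525198 dp,tw [-194.3371   36.4228   86.173 ] [ 0.1115 -0.0201  0.0078]
```

Call:
apply_moves --moves '[{"dp": [0,0,-1],"twist": [0,0,0],"gripper": 255},{"dp": [0,0,-1],"twist": [0,0,0],"gripper": 255}]'

```text
time: 21.92
ee_pos: [0.5382, -0.054, 0.0756]
tool_rot: [[0.0, -0.241, 0.97], [-0.0, 0.97, 0.241], [-1.0, -0.0, 0.0]]
wrist_force: [3.2, -0.5, 3.0]
opening: -0.0001
```

Call:
apply_moves --moves '[{"dp": [0,0,8],"twist": [0,0,0],"gripper": 255},{"dp": [-25,0,8],"twist": [0,0,0],"gripper": 255},{"dp": [-60,0,8],"twist": [0,0,0],"gripper": 255},{"dp": [-95,10,25],"twist": [0,0,0],"gripper": 255},{"dp": [-130,20,45],"twist": [0,0,0],"gripper": 255},{"dp": [-160,30,65],"twist": [0,0,0],"gripper": 255},{"dp": [-185,36,87],"twist": [0,0,0],"gripper": 255},{"dp": [-194,36,87],"twist": [0,0,0],"gripper": 255},{"dp": [-194,36,87],"twist": [0,0,0],"gripper": 255},{"dp": [-194,36,87],"twist": [0,0,0],"gripper": 255},{"dp": [-194,36,87],"twist": [0,0,0],"gripper": 255}]'

```text
time: 22.83
ee_pos: [0.6121, 0.0012, 0.2678]
tool_rot: [[-0.004, -0.24, 0.971], [-0.001, 0.971, 0.24], [-1.0, 0.0, -0.004]]
wrist_force: [-0.3, -0.5, -0.9]
opening: -0.0001
```

```bash
python3 snap.py L
```

```text
22.8333 [0.6121 0.0012 0.2678] [ 0.9708  0.24   -0.0037] [-0.3232 -0.4799 -0.8802] 0.004902636082278474 -8.79122411006479e-05
```

View pics/L.png

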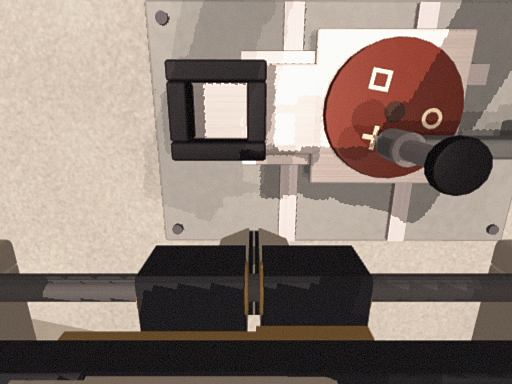

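Run:
```python
from h import *
s,c=pickle.load(open('L.pkl','rb'));crop(c['frame'],320,65,500,200,4.4,'pics/Lc.png')
```

```text
(no output)
```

View pics/Lc.png

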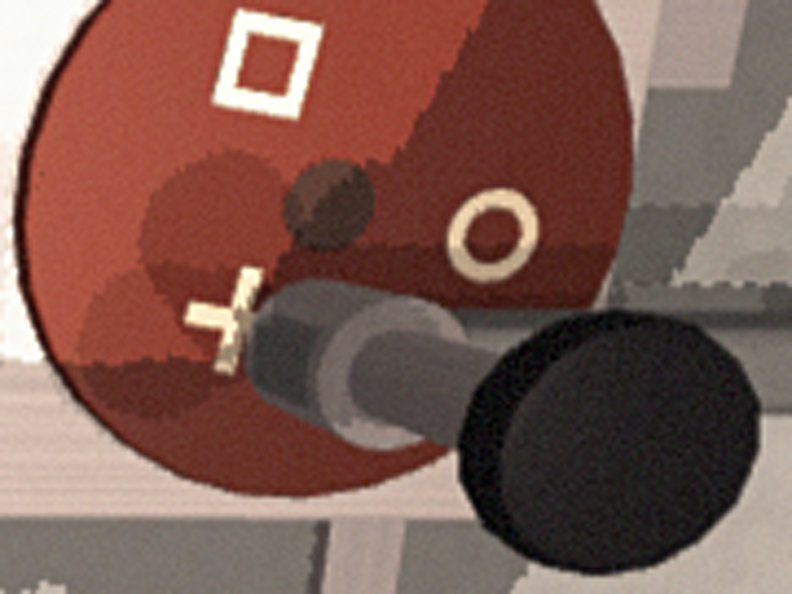

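```bash
python3 px.py L 320 65 4.4 sq,268,64,.068 cr,239,321,.068 ri,493,235,.068 cap,630,442,.22; python3 -c "
from h import *
go(-10,-171,74)"
```

```text
sq (380.52272727272725, 79.1590909090909) [-60.6391  -0.6322]
cr (373.9318181818182, 137.5681818181818) [ 0.5504 -0.5344]
ri (431.6590909090909, 118.02272727272727) [-20.7613  60.2096]
cap (462.7954545454545, 165.0681818181818) [-0.2734 -0.0828]
cr-sq [61.1895  0.0978] 61.18955839491767
ri-mid [ 9.283 60.793]
now jig [  38.1524 -135.6914] 267.92450078508773 dp,tw [194.0806 -35.3447 -47.4923] [ 0.0447 -0.2031 -0.0217]
```

Call:
apply_moves --moves '[{"dp": [0,37,-11],"twist": [0,0,0],"gripper": 255},{"dp": [0,74,-22],"twist": [0,0,0],"gripper": 255},{"dp": [0,110,-33],"twist": [0,0,0],"gripper": 255},{"dp": [5,136,-38],"twist": [0,0,0],"gripper": 255},{"dp": [20,136,-38],"twist": [0,0,0],"gripper": 255},{"dp": [32,136,-38],"twist": [0,0,0],"gripper": 255},{"dp": [38,136,-38],"twist": [0,0,0],"gripper": 255},{"dp": [43,136,-38],"twist": [0,0,0],"gripper": 255},{"dp": [48,136,-38],"twist": [0,0,0],"gripper": 255},{"dp": [50,136,-38],"twist": [0,0,0],"gripper": 255},{"dp": [50,136,-38],"twist": [0,0,0],"gripper": 255}]'

```text
time: 23.8
ee_pos: [0.5439, 0.1242, 0.2194]
tool_rot: [[-0.001, -0.24, 0.971], [-0.0, 0.971, 0.24], [-1.0, -0.0, -0.001]]
wrist_force: [-1.9, -0.0, 2.0]
opening: 0.0004
```

Call:
apply_moves --moves '[{"dp": [2,0,0],"twist": [0,0,0],"gripper": 255},{"dp": [4,0,0],"twist": [0,0,0],"gripper": 255},{"dp": [6,0,0],"twist": [0,0,0],"gripper": 255},{"dp": [7,0,0],"twist": [0,0,0],"gripper": 255},{"dp": [7,0,0],"twist": [0,0,0],"gripper": 255}]'

```text
time: 24.22
ee_pos: [0.5445, 0.1244, 0.2131]
tool_rot: [[0.001, -0.241, 0.971], [-0.0, 0.971, 0.241], [-1.0, -0.0, 0.001]]
wrist_force: [-2.0, -1.5, 6.9]
opening: 0.0008
```

Call:
apply_moves --moves '[{"dp": [2,0,0],"twist": [0,0,0],"gripper": 255},{"dp": [3,0,0],"twist": [0,0,0],"gripper": 255},{"dp": [3,0,0],"twist": [0,0,0],"gripper": 255}]'

```text
time: 24.47
ee_pos: [0.5445, 0.1244, 0.2105]
tool_rot: [[0.001, -0.241, 0.971], [0.0, 0.971, 0.241], [-1.0, -0.0, 0.001]]
wrist_force: [-3.0, -2.3, 11.2]
opening: 0.0005
```

Call:
apply_moves --moves '[{"dp": [2,0,0],"twist": [0,0,0],"gripper": 255},{"dp": [4,0,0],"twist": [0,0,0],"gripper": 255},{"dp": [4,0,0],"twist": [0,0,0],"gripper": 255},{"dp": [4,0,0],"twist": [0,0,0],"gripper": 255},{"dp": [4,0,0],"twist": [0,0,0],"gripper": 255},{"dp": [4,0,0],"twist": [0,0,0],"gripper": 255}]'

```text
time: 24.97
ee_pos: [0.5445, 0.1244, 0.2071]
tool_rot: [[0.001, -0.241, 0.971], [0.0, 0.971, 0.241], [-1.0, 0.0, 0.001]]
wrist_force: [-5.1, -2.5, 15.4]
opening: 0.0003
```

Run:
```python
from h import *
from workcell import r,read_camera
c=read_camera('side');crop(c['frame'],205,150,285,210,10,'pics/side3.png')
```

```text
(no output)
```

View pics/side3.png

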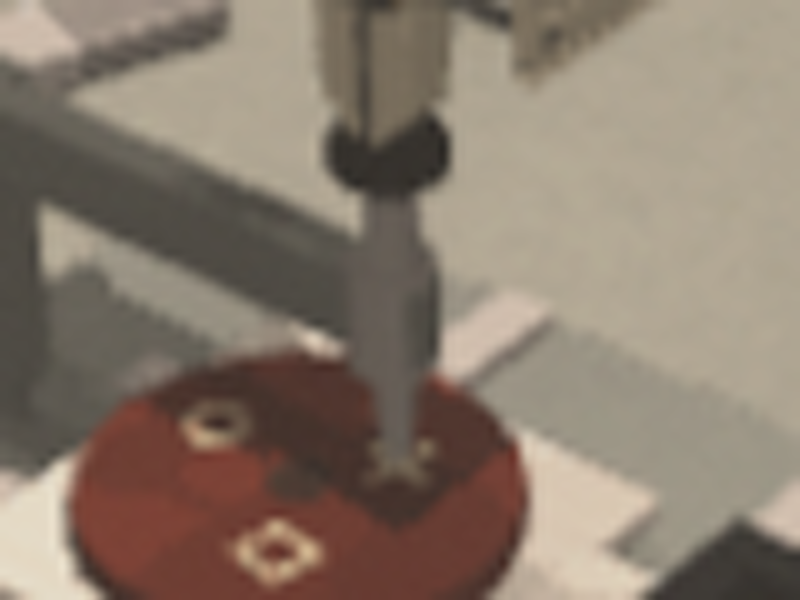

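Tip at about (397,460) stands on the cross centre (~(402,462)). Release, go up and away, and look.

Call:
apply_moves --moves '[{"dp": [-10,0,0],"twist": [0,0,0],"gripper": 255},{"dp": [-25,0,0],"twist": [0,0,0],"gripper": 255},{"dp": [-55,0,0],"twist": [0,0,0],"gripper": 255},{"dp": [-61,-37,11],"twist": [0,0,0],"gripper": 255},{"dp": [-61,-74,22],"twist": [0,0,0],"gripper": 255},{"dp": [-61,-110,33],"twist": [0,0,0],"gripper": 255},{"dp": [-61,-136,38],"twist": [0,0,0],"gripper": 255},{"dp": [-61,-136,38],"twist": [0,0,0],"gripper": 255},{"dp": [-61,-136,38],"twist": [0,0,0],"gripper": 255},{"dp": [-61,-136,38],"twist": [0,0,0],"gripper": 255},{"dp": [-61,-136,38],"twist": [0,0,0],"gripper": 255}]'

```text
time: 25.93
ee_pos: [0.6135, 0.0037, 0.2665]
tool_rot: [[-0.0, -0.243, 0.97], [0.001, 0.97, 0.243], [-1.0, 0.001, -0.0]]
wrist_force: [0.7, 0.4, 0.1]
opening: 0.0003
```

```bash
python3 snap.py M
python3 - <<'E'
from h import *
from workcell import read_camera
s,c=pickle.load(open('M.pkl','rb'));crop(c['frame'],320,65,500,200,4.4,'pics/Mc.png')
d=pickle.load(open('cams0.pkl','rb'))
for n in('top','side'):
    f=read_camera(n)['frame'];cv2.imwrite(f'pics/{n}end.png',f)
E
```

```text
25.9333 [0.6135 0.0037 0.2665] [ 0.97    0.243  -0.0002] [0.7301 0.3666 0.0742] 0.008950330740427705 0.0003366985395628453
```

View pics/Mc.png

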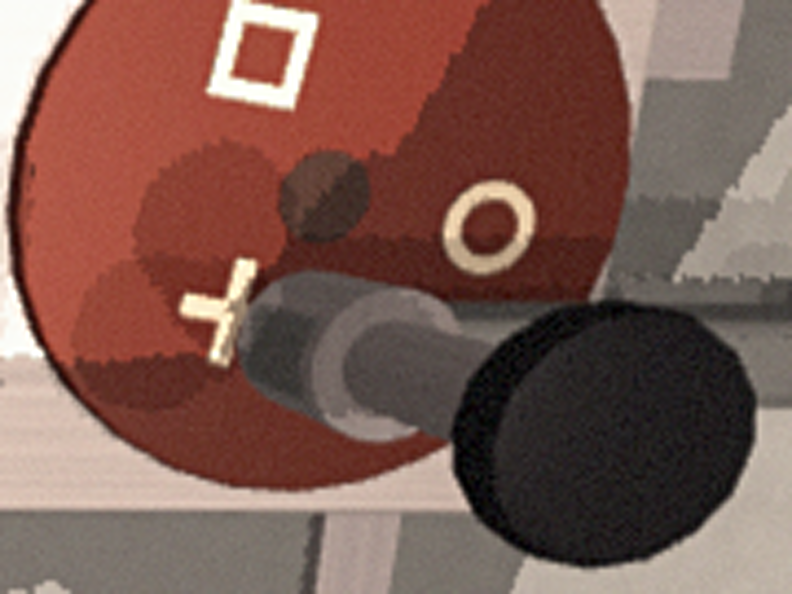

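View pics/sideend.png

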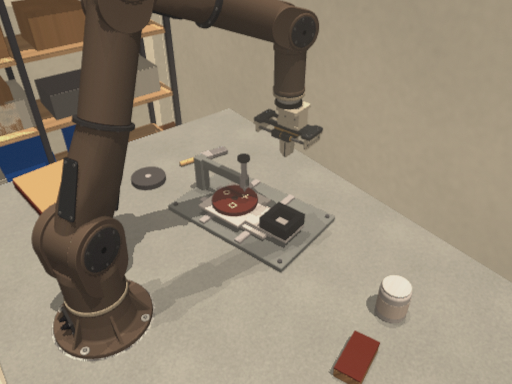

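```bash
python3 px.py M 320 65 4.4 sq,263,54,.068 cr,233,312,.068 ri,489,227,.068 cap,625,434,.22
python3 -c "
from workcell import workorder
print(workorder.finish_job())"
```

```text
sq (379.3863636363636, 76.88636363636364) [-60.5779  -0.7755]
cr (372.5681818181818, 135.52272727272725) [ 0.3481 -0.7085]
ri (430.75, 116.20454545454545) [-20.7491  60.1595]
cap (461.6590909090909, 163.25) [-0.0846  0.0139]
cr-sq [60.926   0.0669] 60.92603725879156
ri-mid [ 9.3658 60.9015]
the job is handed in; nothing more can be done
None
```

I pushed the carriage by its finger well to the ring, then the square, then the cross. At each mark I pressed the cap down by feel and let it spring back up. The job is handed in, at about 26 s of the 72 s; no verdict was reported.

| Mark | Peak push (N) | Estimated tip force (N) | Offset from the pointer before pressing (mm) |
|---|---|---|---|
| Ring | 14 | 10 | about 1.0 |
| Square | 16 | 12 | about 0.3 |
| Cross | 15.5 | 11.5 | about 0.9 |

The tip force is the push less about 4 N for the return spring, so it is worked out rather than measured directly. Side-camera pictures during each press showed the tip within the middle of its mark.

- **Last check:** the final wrist picture put the cross about 0.8 mm from the cap axis. The cap was back up, the gripper was clear of everything, and the wrist force was near zero. In the side picture the other things on the counter looked unmoved; I did not measure them.
- **What disagreed:** the first pushes to the ring and the square ended about 8 mm and 3.4 mm off, so I corrected each by small pushes before pressing. The first of these at the square did not move the slide in x.

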